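Load the bar ice crusher and hold its run paddle down

TASK

Start the crusher on a portion of ice: tip all six ice cubes from the steel cup into the funnel hopper of the ice crusher and stand the empty cup back upright on the swing-arm shelf. Then press the crusher's spring-loaded run paddle all the way down to its stop and keep it held there: the program finishes while the gripper is still holding the paddle down. Do not shift or knock over the shot glass, pony measure, juice reamer or ice bucket.

Things in the scene. Friction and masses are not known exactly. Their poses are not given: they have to be found in the camera images.
- ice_cup: plain round steel cup without a handle, standing on the swing-arm shelf and holding the six ice cubes. 80 mm tall; outside diameter 69 mm at the rim tapering to 59 mm at the foot, wall 2 mm, floor 3 mm, about 0.11 kg empty. Origin: centre of its underside, z up along the cup's axis.
- cup_mouth (a point): centre of the steel cup's mouth, on its axis, 80 mm above its underside.
- ice1: one of six alike clear ice cubes, 21 mm on a side, 10 g, slippery (friction about 0.12 on anything). Origin: centre of the cube. They start in the steel cup in three layers of two, reaching 67 mm above the cup's underside.
- ice2: one of six alike clear ice cubes, 21 mm on a side, 10 g, slippery (friction about 0.12 on anything). Origin: centre of the cube. They start in the steel cup in three layers of two, reaching 67 mm above the cup's underside.
- ice3: one of six alike clear ice cubes, 21 mm on a side, 10 g, slippery (friction about 0.12 on anything). Origin: centre of the cube. They start in the steel cup in three layers of two, reaching 67 mm above the cup's underside.
- ice4: one of six alike clear ice cubes, 21 mm on a side, 10 g, slippery (friction about 0.12 on anything). Origin: centre of the cube. They start in the steel cup in three layers of two, reaching 67 mm above the cup's underside.
- ice5: one of six alike clear ice cubes, 21 mm on a side, 10 g, slippery (friction about 0.12 on anything). Origin: centre of the cube. They start in the steel cup in three layers of two, reaching 67 mm above the cup's underside.
- ice6: one of six alike clear ice cubes, 21 mm on a side, 10 g, slippery (friction about 0.12 on anything). Origin: centre of the cube. They start in the steel cup in three layers of two, reaching 67 mm above the cup's underside.
- crusher: white and steel electric ice crusher, fixed, 280 mm wide, 200 deep. Origin: centre of its underside on the counter; x from front to back, y to its left, z up. At y = +75 mm the crushing head (top at z = 155 mm) under the funnel hopper, a catch pan with a handle reaching x = -107 mm below it; at y = -75 mm the motor housing, 170 mm deep, 120 wide, top at z = 110 mm, with the run paddle on it.
- hopper_mouth (a point): centre of the hopper's round open mouth, at its rim, 225 mm above the counter. The hopper is a steel funnel: inside diameter 138 mm at the rim, 91 mm at its closed floor 66 mm below the rim.
- run_paddle (a joint): turn of the crusher's spring-loaded run paddle, rad: 0 released (front end tilted 0.30 rad up), 0.30 down at its stop, lying level. It springs back when let go; at its pad it takes about 3 N to start and 8 N to hold fully down. A flat black plate 93 mm long, 50 wide, 6 thick, hinged across its back end (at crusher x = 35, z = 120 mm): the front end, near the robot, goes down.
- paddle_pad (a point): middle of the ribbed place to press on the run paddle's upper face, 70 mm in front of its hinge; moves with the paddle: about 144 mm above the counter when released, 123 mm (and 2 mm farther forward) when fully down.
- swing_shelf: chrome swing-arm shelf, clamped fast. Origin: foot of its round upright post on the counter (the post, 22 mm thick, is 160 mm tall with its ball top); z up. The arm and the shelf plate reach out from the post along the body's -x.
- shelf_top (a point): centre of the shelf plate's upper face, 75 mm above the counter, 220 mm from the post; the plate is 240 mm along x, 130 mm along y (x points from the plate towards the post), 6 mm thick, with no lip.
- shot_glass: ribbed glass shot glass, 48 mm across, 62 mm tall, on the shelf between the post and the steel cup. Bystander. Origin: centre of its underside.
- pony_measure: small flared steel pony measure, 42 mm across, 45 mm tall, on the counter, empty. Bystander. Origin: centre of its underside.
- juice_reamer: ridged glass juice reamer, dish 112 mm across, cone to 56 mm tall, on the counter. Bystander. Origin: centre of its underside.
- ice_bucket: red enamelled ice bucket with a shut clip lid, 138 mm across, 161 mm tall, on the counter. Bystander. Origin: centre of its underside.

How it is judged:
By the outcome, as a careful person would: the job done as asked, in the order asked, and still so for the second after the job is handed in, while the arm keeps its last pose, push and grip.
It also fails if it takes over 61 s, if anything falls off the work surface, if the arm or the gripper's body presses on something with over 40 N, if the wrist force passes 120 N, or if a joint passes its speed limit or range.

ROBOT

A 6-joint arm with a two-finger parallel gripper is mounted at the origin on the work surface. World frame = base frame: x ahead of the robot, y to its left, z up, the work surface at z = 0. Lengths are in m, angles in rad, forces in N, time in s.
With the tool pointing down it reaches from about 0.375 to 0.75 m from the base axis. Payload 9 kg.
Tool frame: the origin (TCP) lies between the finger pads; the fingertips stand 25 mm ahead of it and the grasp point (between the pads) lies 6 mm ahead of it; z points along the fingers, x is the direction in which the jaws open and shut, and the axes are right-handed (so a half turn about z gives the same grasp; the last joint's range is limited). The gripper opens to 85 mm and grips with 20 to 120 N. Pads are 22 mm wide; open, the fingers measure 114 mm over their backs; the gripper's body (76 mm by 85 mm) begins 54 mm behind the grasp point. The pads swing forward as they close: fully open they stand 13 mm farther back than shut.
Start: joints at [1.012, 0.104, 0.097, 1.564, 0, 1.353], TCP at [0.201, 0.566, 0.256] pointing down, gripper open.
Joint ranges: [-2.99, 2.99], [-0.84, 1.86], [-1.1, 1.16], [-1.84, 2.11], [-1.51, 1.56], [-3.14, 3.14]. Speed limits (rad/s): [2.22, 2.22, 2.57, 3.14, 3.14, 3.14].

INTERFACE

Orientations are given as [roll, pitch, yaw] about the fixed x, y, z axes, in that order (R = Rz(yaw) Ry(pitch) Rx(roll)).
In Python, from station import state, snapshot, camera_info, job_done gives the robot as it stands.
- The arm moves only by the tool play_rows, never from a script. Its argument "increments" is text: rows parted by semicolons, each of 6 numbers parted by spaces: the shift along the tool's x, y, z in m, then the turn, a rotation vector about the tool's x, y, z in rad. A call has 1 to 20 rows; each row is the pose to reach, as a shift and turn from the pose commanded when the call began, along the tool's axes at that moment; what a row does not reach only later rows make up. A row lasts 1/12 s, in which the tool goes at most 41.7 mm and 7.16 degrees, less where a joint would pass 70% of its speed; a pose out of reach is approached as far as the arm can. A call with a gripper value outside its range is refused whole. "claw" is the opening, from 0 (shut) to 1 (fully open), set as the call begins (left out, the last holds). The fingers move at their own pace and stop on an object; "grip_force" is the grip in N (left out, the last holds). Time passes only in rows, so rows that repeat a pose let the fingers close. It gives the time, the measured TCP pose, the force and the opening at its end, in the units of the state.
- state(): the state, without advancing time (a new reading comes with each control period).
- snapshot(name): name is "side" or "top" or "wrist"; returns the picture (384x512x3 uint8, red, green, blue); there is no depth.
- camera_info(name): a dict with "camera_matrix" (3x3 intrinsics, pixels), "dist" ([k1, k2, p1, p2, k3] as OpenCV has them; the pictures are not rectified), "R" (3x3) and "t" (3): a world point X has camera coordinates R X + t. Camera axes: x right, y down, z forward; pixel columns grow to the right and rows downward; lengths in m; the calibration is good to about 2 mm. A picture is of the moment at which its call begins: read the wrist's pose just before it. camera_info takes no time and is no camera call; for the wrist camera it gives the pose at the moment of the call.
- job_done(): hands the job in, once; it reports no verdict.
The state is a dict: "clock": time; "joints": joint angles; "dq": joint speeds; "effort": joint torques, N m; "eef_pos": TCP position; "eef_rot": TCP orientation; "wrist_force": force on the tool from outside, world axes, zero at the start; "wrist_torque": the same for the moment, N m; "gripper_width": opening from 0.0 (shut) to 1.0 (fully open).
Only numpy, scipy, OpenCV 4.12 (cv2) and the standard library are available. Lean on these libraries where they do the work, as an engineer would, in place of code of your own. Each camera call takes 0.05 s, during which the arm holds its last target.

## Working session

There is one attempt and no reset: what is moved stays moved. The work goes in short steps, Python scripts to look and compute and a tool call to move; the robot and the scene stay as the last step left them, time stands still between calls to the robot, and variables do not carry over. Pictures are saved under pics/ and viewed, and the job is handed in when it is done.

Besides the shell and the picture viewer there is one more tool, called after "Emit:" by a JSON object that holds its "name" and its "arguments". play_rows: Moves the arm, as the interface text tells. Its arguments: {"type":"object","properties":{"increments":{"type":"string"},"claw":{"type":"number"},"grip_force":{"type":"number"}},"required":["increments"]}

```bash
ls; mkdir -p pics; python3 - <<'E'
from station import state, snapshot, camera_info
import cv2
print(state())
for n in ["side","top","wrist"]:
    i=camera_info(n); print(n,i)
    cv2.imwrite(f"pics/{n}0.png",snapshot(n)[:,:,::-1])
E
```

```text
pics
{'clock': 0.0, 'joints': array([1.01229684e+00, 1.04687915e-01, 9.64567887e-02, 1.56388942e+00,
       4.50235573e-06, 1.35309111e+00]), 'dq': array([ 2.70014075e-04, -5.16918647e-04, -7.66834671e-04, -2.51438807e-05,
       -6.87363151e-04,  7.57244583e-04]), 'effort': array([-1.46566810e-03, -5.56924796e+01,  5.03652728e+01,  1.66480383e-02,
       -3.01751516e-04,  3.54354984e-05]), 'eef_pos': array([0.2003716, 0.565236 , 0.2555221]), 'eef_rot': array([-3.14130224e+00,  1.29199237e-03,  1.23000223e+00]), 'wrist_force': array([0.78754546, 0.52490336, 0.12596793]), 'wrist_torque': array([ 0.01075361, -0.03899017,  0.00880099]), 'gripper_width': 1.0001857382320343}
side {'camera_matrix': array([[368.68667699,   0.        , 254.78019382],
       [  0.        , 368.68667699, 190.52790277],
       [  0.        ,   0.        ,   1.        ]]), 'dist': array([-0.03544709,  0.        ,  0.        ,  0.        ,  0.        ]), 'R': array([[ 0.982476  , -0.18611849, -0.0100406 ],
       [-0.14366359, -0.72184531, -0.67697867],
       [ 0.11875049,  0.66655777, -0.73593414]]), 't': array
[... 270 characters left out ...]
  ,  0.        ,  0.        ]), 'R': array([[ 0.02516542, -0.99950395,  0.01893531],
       [-0.98753042, -0.02779952, -0.15495439],
       [ 0.15540392, -0.0147997 , -0.98774014]]), 't': array([-0.0087925 ,  0.54121259,  1.1813787 ])}
wrist {'camera_matrix': array([[313.58872738,   0.        , 253.7726729 ],
       [  0.        , 313.58872738, 188.86105926],
       [  0.        ,   0.        ,   1.        ]]), 'dist': array([-0.05795555,  0.        ,  0.        ,  0.        ,  0.        ]), 'R': array([[ 0.33390344,  0.94260619, -0.0014328 ],
       [ 0.89653576, -0.31711358,  0.30929372],
       [ 0.29108781, -0.10455879, -0.95096548]]), 't': array([-0.60009641, -0.04040521,  0.37940711])}
```

View pics/side0.png

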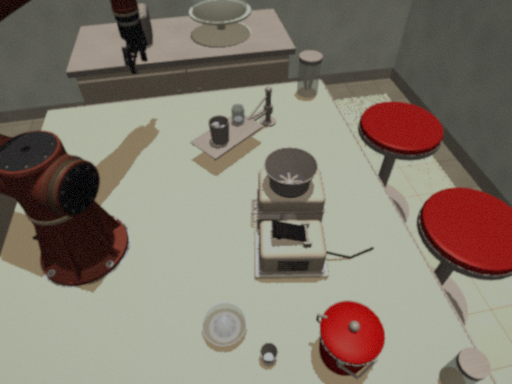

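View pics/top0.png

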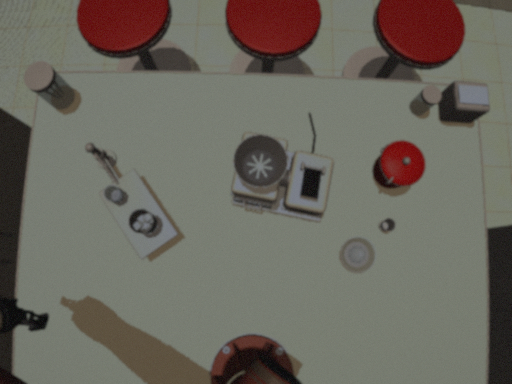

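View pics/wrist0.png

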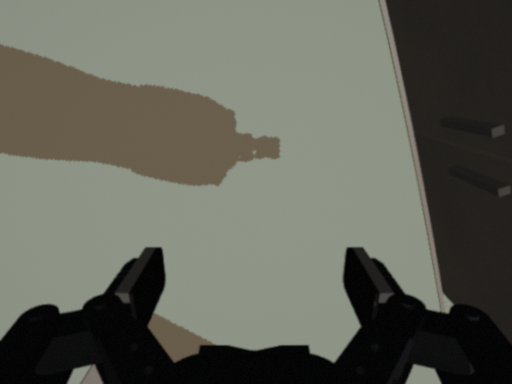

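```bash
cat > h.py <<'E'
import numpy as np, cv2
from station import state, snapshot, camera_info
def ray(n,uv,info=None):
    i=info or camera_info(n); 
    p=cv2.undistortPoints(np.array([[uv]],float),i['camera_matrix'],i['dist'])[0,0]
    R,t=i['R'],i['t']; d=R.T@np.array([p[0],p[1],1]); return -R.T@t, d/np.linalg.norm(d)
def onz(n,uv,z,info=None):
    o,d=ray(n,uv,info); return o+d*(z-o[2])/d[2]
def tri(a,b):
    (o1,d1),(o2,d2)=a,b
    s=np.linalg.lstsq(np.c_[d1,-d2],o2-o1,rcond=None)[0]
    p,q=o1+s[0]*d1,o2+s[1]*d2; return (p+q)/2, np.linalg.norm(p-q)
def proj(n,X,info=None):
    i=info or camera_info(n)
    return cv2.projectPoints(np.array(X,float).reshape(-1,1,3),cv2.Rodrigues(i['R'])[0],i['t'],i['camera_matrix'],i['dist'])[0][:,0]
E
python3 - <<'E'
import cv2,numpy as np
t=cv2.imread('pics/top0.png'); s=cv2.imread('pics/side0.png')
a=cv2.resize(t[120:270,80:230],(600,600),interpolation=cv2.INTER_CUBIC)
b=cv2.resize(t[100:225,215:340],(600,600),interpolation=cv2.INTER_CUBIC)
cv2.imwrite('pics/ta.png',np.clip(a*1.8,0,255).astype('uint8'));cv2.imwrite('pics/tb.png',np.clip(b*1.8,0,255).astype('uint8'))
a=cv2.resize(s[80:170,180:300],(800,600),interpolation=cv2.INTER_CUBIC)
b=cv2.resize(s[140:290,240:390],(600,600),interpolation=cv2.INTER_CUBIC)
cv2.imwrite('pics/sa.png',a);cv2.imwrite('pics/sb.png',b)
E
```

```text
(no output)
```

View pics/ta.png

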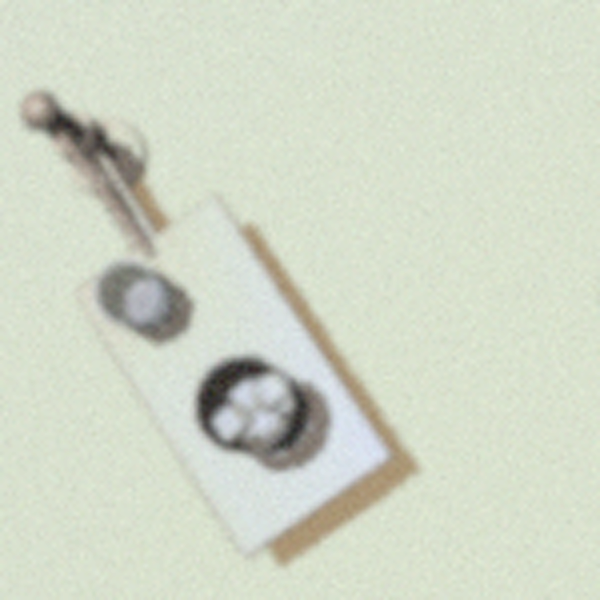

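View pics/tb.png

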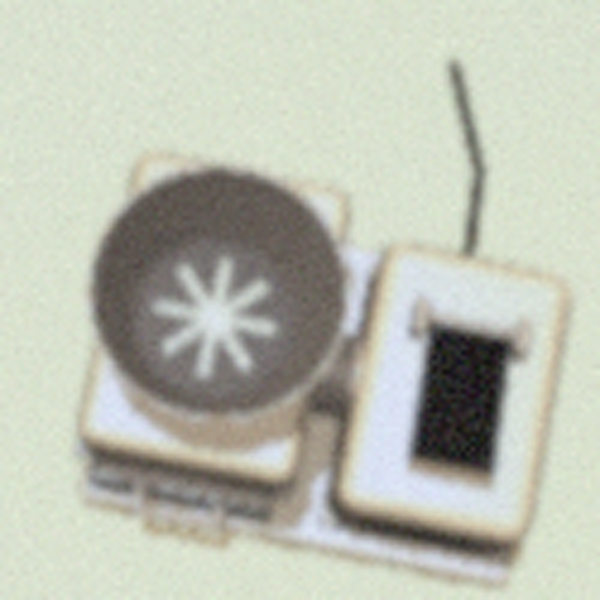

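View pics/sa.png

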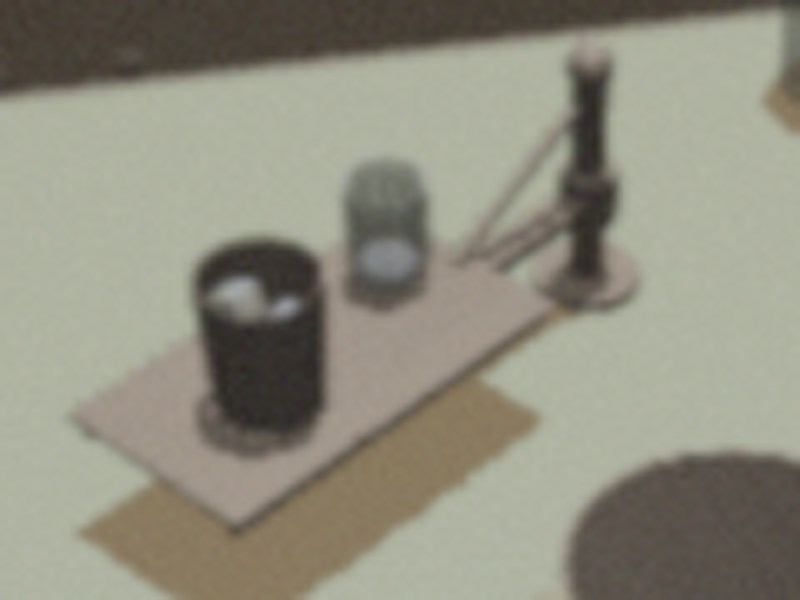

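View pics/sb.png

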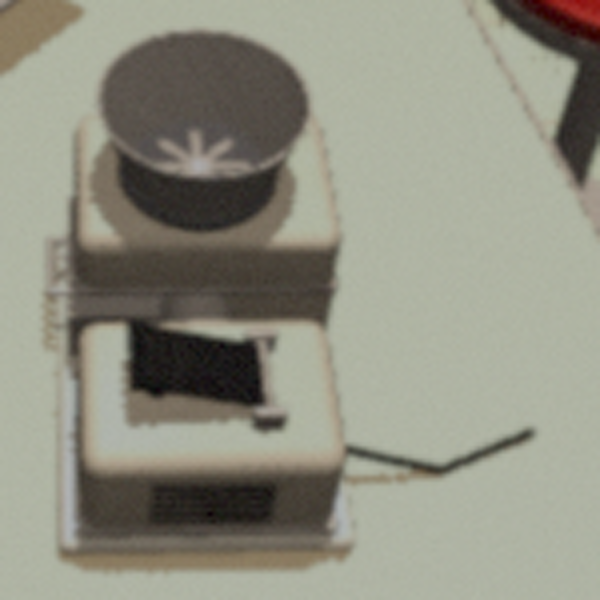

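```bash
python3 - <<'E'
from h import *
it=camera_info('top'); is_=camera_info('side')
A=lambda u,v:(80+(u+.5)/4-.5,120+(v+.5)/4-.5)
B=lambda u,v:(215+(u+.5)/4.8-.5,100+(v+.5)/4.8-.5)
S=lambda u,v:(180+(u+.5)/6.667-.5,80+(v+.5)/6.667-.5)
T=lambda u,v:(240+(u+.5)/4-.5,140+(v+.5)/4-.5)
np.set_printoptions(precision=4,suppress=True)
print('cup rim c',onz('top',A(252,404.5),.155,it),'L',onz('top',A(196,404),.155,it),'R',onz('top',A(308,404),.155,it))
print('cup rim side',onz('side',S(259,278),.155,is_), onz('side',S(194,280),.155,is_), onz('side',S(325,280),.155,is_))
print('tri',tri(ray('top',A(252,404.5),it),ray('side',S(259,278),is_)))
print('shelf corners top',[onz('top',A(*c),.075,it) for c in [(216,194),(78,288),(250,556),(392,455)]])
print('shelf side',[onz('side',S(*c),.075,is_) for c in [(70,415),(236,528),(552,308)]])
print('post top',onz('top',A(40,110),.152,it))
print('glass base',onz('top',A(146,299),.08,it), onz('side',S(388,262),.08,is_))
print('hopper',onz('top',B(219,291),.225,it),onz('top',B(92,291),.225,it),onz('top',B(346,291),.225,it),onz('top',B(219,168),.225,it),onz('top',B(219,415),.225,it))
print('hopper side',onz('side',T(205,103),.225,is_))
print('tri',tri(ray('top',B(219,291),it),ray('side',T(205,103),is_)))
# paddle: front corners, back corners in top
for c,z in [((412,465),.147),((491,475),.147),((428,325),.123),((508,340),.123)]: print('pad',c,onz('top',B(*c),z,it))
for c,z in [((128,321),.147),((132,392),.147)]: print('padside',c,onz('side',T(*c),z,is_))
# motor housing top corners z .11
for c in [(385,245),(568,285),(525,535),(340,505)]: print('mot',c,onz('top',B(*c),.11,it))
E
```

```text
cup rim c [0.4443 0.3095 0.155 ] L [0.4434 0.3482 0.155 ] R [0.4458 0.271  0.155 ]
cup rim side [0.4438 0.3172 0.155 ] [0.4119 0.3221 0.155 ] [0.4758 0.309  0.155 ]
tri (array([0.4435, 0.3076, 0.1621]), np.float64(0.0003947572623133101))
shelf corners top [array([0.6069, 0.3683, 0.075 ]), array([0.5333, 0.4678, 0.075 ]), array([0.3417, 0.3253, 0.075 ]), array([0.4177, 0.2257, 0.075 ])]
shelf side [array([0.3399, 0.3286, 0.075 ]), array([0.4147, 0.2252, 0.075 ]), array([0.6028, 0.3668, 0.075 ])]
post top [0.6482 0.4786 0.152 ]
glass base [0.5257 0.4135 0.08  ] [0.5213 0.4187 0.08  ]
hopper [ 0.604  -0.0038  0.225 ] [0.602  0.0646 0.225 ] [ 0.6061 -0.0725  0.225 ] [ 0.6731 -0.0022  0.225 ] [ 0.5361 -0.0054  0.225 ]
hopper side [ 0.6027 -0.0059  0.225 ]
tri (array([ 0.6039, -0.0038,  0.223 ]), np.float64(0.0011534329879254288))
pad (412, 465) [ 0.5242 -0.119   0.147 ]
pad (491, 475) [ 0.5197 -0.1647  0.147 ]
pad (428, 325) [ 0.6123 -0.1311  0.123 ]
pad (508, 340) [ 0.6047 -0.179   0.123 ]
padside (128, 321) [ 0.5286 -0.1143  0.147 ]
padside (132, 392) [ 0.519 -0.169  0.147]
mot (385, 245) [ 0.6641 -0.1066  0.11  ]
mot (568, 285) [ 0.6429 -0.2181  0.11  ]
mot (525, 535) [ 0.49   -0.1914  0.11  ]
mot (340, 505) [ 0.505  -0.0813  0.11  ]
```

```bash
cat >> h.py <<'E'
from scipy.spatial.transform import Rotation as Ro
np.set_printoptions(precision=4,suppress=True)
def tool(h,a,flip=False):
    "heading deg, pitch-down deg; x horizontal"
    h,a=np.radians(h),np.radians(a)
    z=np.array([np.cos(a)*np.cos(h),np.cos(a)*np.sin(h),-np.sin(a)])
    x=np.array([-np.sin(h),np.cos(h),0]); 
    if flip: x=-x
    return np.c_[x,np.cross(z,x),z]
def inc(p1,R1,p0=None,R0=None):
    s=state(); 
    if p0 is None: p0=s['eef_pos']
    if R0 is None: R0=Ro.from_euler('xyz',s['eef_rot']).as_matrix()
    return np.r_[R0.T@(np.array(p1)-p0), Ro.from_matrix(R0.T@R1).as_rotvec()]
E
python3 - <<'E'
from h import *
s=state(); R0=Ro.from_euler('xyz',s['eef_rot']).as_matrix(); i=camera_info('wrist')
print('cam in tool',R0.T@(-i['R'].T@i['t']-s['eef_pos'])); print('cam axes in tool',(i['R']@R0))
cup=np.array([.444,.311]); h=np.radians(28); hd=np.array([np.cos(h),np.sin(h)])
p=np.r_[cup-hd*.15,.22]
for f in (0,1):
    for a in (15,45): R=tool(28,a,f); print(f,a,R[:,1],inc(p,R))
E
```

```text
cam in tool [ 0.0007 -0.0791 -0.1168]
cam axes in tool [[ 1.     -0.0004  0.0003]
 [ 0.0005  0.9509 -0.3096]
 [-0.0002  0.3096  0.9509]]
0 15 [0.2285 0.1215 0.9659] [-0.2689  0.2133  0.0359 -1.2293  0.5417 -0.7046]
0 45 [0.6243 0.332  0.7071] [-0.2689  0.2133  0.0359 -0.7395  0.3261 -0.7852]
1 15 [-0.2285 -0.1215 -0.9659] [-0.2689  0.2133  0.0359  0.6457  1.4654  1.9084]
1 45 [-0.6243 -0.332  -0.7071] [-0.2689  0.2133  0.0359  0.3961  0.8984  2.1669]
```

```bash
python3 - <<'E'
from h import *
cup=np.array([.444,.311]); h=np.radians(26); hd=np.array([np.cos(h),np.sin(h)])
p=np.r_[cup-hd*.15,.22]
print(p,inc(p,tool(26,25)))
E
```

```text
[0.3092 0.2452 0.22  ] [-0.2653  0.2095  0.0359 -1.0721  0.4504 -0.7054]
```

Emit:
{"name": "play_rows", "arguments": {"increments": "-0.265 0.21 0.036 -1.072 0.45 -0.705;-0.265 0.21 0.036 -1.072 0.45 -0.705;-0.265 0.21 0.036 -1.072 0.45 -0.705;-0.265 0.21 0.036 -1.072 0.45 -0.705;-0.265 0.21 0.036 -1.072 0.45 -0.705;-0.265 0.21 0.036 -1.072 0.45 -0.705;-0.265 0.21 0.036 -1.072 0.45 -0.705;-0.265 0.21 0.036 -1.072 0.45 -0.705;-0.265 0.21 0.036 -1.072 0.45 -0.705;-0.265 0.21 0.036 -1.072 0.45 -0.705;-0.265 0.21 0.036 -1.072 0.45 -0.705;-0.265 0.21 0.036 -1.072 0.45 -0.705;-0.265 0.21 0.036 -1.072 0.45 -0.705;-0.265 0.21 0.036 -1.072 0.45 -0.705", "claw": 1}}

```text
clock: 1.32
eef_pos: [0.3549, 0.4716, 0.2178]
eef_rot: [2.135, 0.042, 1.884]
wrist_force: [0.9, 0.8, -0.2]
gripper_width: 1.002
```

```bash
python3 - <<'E'
from h import *
s=state(); print(s['clock'],s['joints'],s['eef_pos'],s['eef_rot'],s['wrist_force'],s['gripper_width'])
R0=Ro.from_euler('xyz',s['eef_rot']).as_matrix();print(R0)
for n in ('wrist','side'): cv2.imwrite(f'pics/{n}1.png',snapshot(n)[:,:,::-1])
E
```

```text
1.3167 [ 0.9524 -0.8411 -1.0465  0.4713 -0.5494  0.3472] [0.3549 0.4716 0.2178] [2.1348 0.0422 1.8841] [ 0.9002  0.8198 -0.1839] 1.0017599971127789
[[-0.3079  0.4975  0.8109]
 [ 0.9505  0.1987  0.239 ]
 [-0.0422  0.8444 -0.5341]]
```

View pics/wrist1.png

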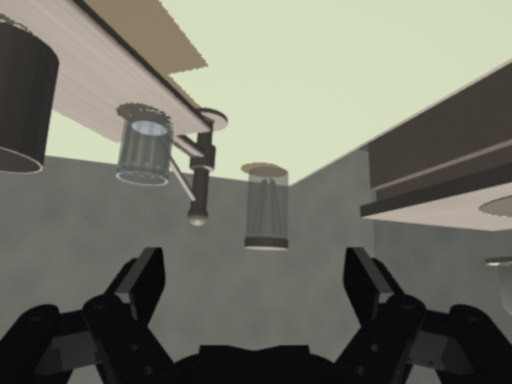

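View pics/side1.png

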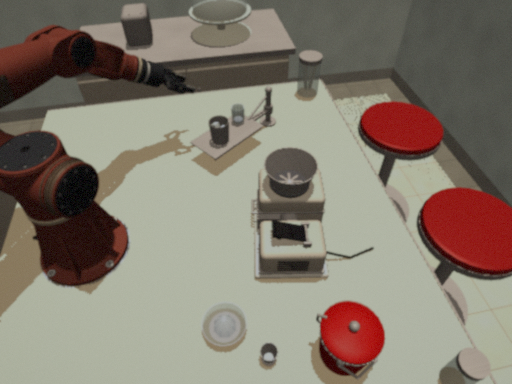

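```bash
cat > kin.py <<'E'
from h import *
from scipy.optimize import least_squares
LO=np.array([-2.99,-.84,-1.1,-1.84,-1.51,-3.14]); HI=np.array([2.99,1.86,1.16,2.11,1.56,3.14])
P=np.array([.349,.283,.556,.091,.279,.13])
def fk(q,P=None):
    h,L1,L2,L4,L3,d=globals()['P'] if P is None else P
    er=np.array([np.cos(q[0]),np.sin(q[0]),0]);el=np.array([-er[1],er[0],0]);up=np.array([0,0,1.])
    dl=q[1]-q[2];p=dl+q[3]
    w=np.cos(p)*er-np.sin(p)*up
    z=np.cos(q[4])*w+np.sin(q[4])*el; x0=-np.sin(q[4])*w+np.cos(q[4])*el; y0=np.cross(z,x0)
    x=np.cos(q[5])*x0+np.sin(q[5])*y0
    pos=up*h+el*d+L1*(np.sin(q[1])*er+np.cos(q[1])*up)+L2*(np.cos(dl)*er-np.sin(dl)*up)+L4*w+L3*z
    return pos,np.c_[x,np.cross(z,x),z]
def ik(p,R,q0=None,n=30,seed=0):
    rng=np.random.default_rng(seed);best=[]
    def f(q):
        a,B=fk(q);return np.r_[(a-p)*5,Ro.from_matrix(B.T@R).as_rotvec()]
    for k in range(n):
        s=q0 if (q0 is not None and k==0) else rng.uniform(LO,HI)
        r=least_squares(f,np.clip(s,LO+.01,HI-.01),bounds=(LO+.005,HI-.005)); best.append((r.cost,r.x))
        if q0 is not None and k==0 and r.cost<1e-8: return best[0:1]
    best.sort(key=lambda t:t[0]); return best
DATA=[([1.01229684e+00, 1.04687915e-01, 9.64567887e-02, 1.56388942e+00,4.50235573e-06, 1.35309111e+00],[0.2003716, 0.565236 , 0.2555221]),
([ 0.9524,-0.8411,-1.0465,0.4713,-0.5494,0.3472],[0.3549,0.4716,0.2178])]
E
python3 - <<'E'
import kin; from kin import *
def g(P): return np.concatenate([fk(q,P)[0]-x for q,x in DATA])
r=least_squares(g,kin.P); print(r.x,r.cost); kin.P=r.x
print(fk(DATA[1][0])[1])
cup=np.array([.444,.311])
for flip in (0,1):
  for h in (-60,-45,-30,-15,0):
    for a in (10,20,30):
      R=tool(h,a,flip); p=np.array([*cup,.118])-R[:,2]*.006
      b=ik(p,R,n=12)
      print(flip,h,a,[ (round(c,5),q.round(2)) for c,q in b[:1]])
E
```

```text
[0.3484 0.285  0.5563 0.0933 0.2784 0.1296] 3.529875579157829e-22
[[-0.308   0.4975  0.8109]
 [ 0.9505  0.1987  0.2391]
 [-0.0422  0.8444 -0.5341]]
0 -60 10 [(np.float64(0.0), array([ 0.86,  0.96,  0.38,  2.08, -1.19,  2.68]))]
0 -60 20 [(np.float64(0.0), array([ 0.84,  0.73,  0.21,  1.76, -1.1 ,  2.34]))]
0 -60 30 [(np.float64(0.0), array([ 0.81,  0.53,  0.07,  1.56, -0.98,  2.1 ]))]
0 -45 10 [(np.float64(0.0), array([ 0.89,  0.58, -0.07,  1.45, -1.37,  2.11]))]
0 -45 20 [(np.float64(0.0), array([ 0.87,  0.37, -0.22,  1.2 , -1.21,  1.8 ]))]
0 -45 30 [(np.float64(0.0), array([ 0.83,  0.22, -0.29,  1.13, -1.05,  1.66]))]
0 -30 10 [(np.float64(0.0), array([ 0.89,  0.08, -0.71,  0.04, -1.33,  0.82]))]
0 -30 20 [(np.float64(0.0), array([ 0.86, -0.04, -0.69,  0.45, -1.18,  1.06]))]
0 -30 30 [(np.float64(0.0), array([ 0.82, -0.14, -0.67,  0.66, -1.  ,  1.13]))]
0 -15 10 [(np.float64(0.0), array([ 0.83, -0.14, -1.02, -0.52, -1.07,  0.32]))]
0 -15 20 [(np.float64(0.0), array([ 0.8 , -0.41, -1.06, -0.01, -0.97,  0.55]))]
0 -15 30 [(np.float64(0.0), array([ 0.76, -0.53, -1.03,  0.34, -0.83,  0
[... 757 characters left out ...]
0), array([ 0.89,  0.08, -0.71,  0.04, -1.33, -2.33]))]
1 -30 20 [(np.float64(0.0), array([ 0.86, -0.04, -0.69,  0.45, -1.18, -2.08]))]
1 -30 30 [(np.float64(0.0), array([ 0.82, -0.14, -0.67,  0.66, -1.  , -2.01]))]
1 -15 10 [(np.float64(0.0), array([ 0.83, -0.14, -1.02, -0.52, -1.07, -2.82]))]
1 -15 20 [(np.float64(0.0), array([ 0.8 , -0.41, -1.06, -0.01, -0.97, -2.59]))]
1 -15 30 [(np.float64(0.0), array([ 0.76, -0.53, -1.03,  0.34, -0.83, -2.46]))]
1 0 10 [(np.float64(0.00798), array([ 0.77, -0.05, -1.1 , -0.9 , -0.84, -3.04]))]
1 0 20 [(np.float64(0.01741), array([ 0.79, -0.41, -1.1 , -0.13, -0.87, -2.75]))]
1 0 30 [(np.float64(0.0114), array([ 0.72, -0.65, -1.1 ,  0.33, -0.69, -2.66]))]
```

```bash
sed -i 's/^P=.*/P=np.array([.3484,.285,.5563,.0933,.2784,.1296])/' kin.py; python3 - <<'E'
from kin import *
cup=np.array([.444,.311]); hop=np.array([.604,-.004])
s=state()
for h,a in ((-40,20),(-35,20),(-45,22)):
  print('---',h,a)
  R=tool(h,a,1); z=R[:,2]
  q=s['joints']
  pts=[('pre',np.r_[cup,.118]-z*.136,R),('grasp',np.r_[cup,.118]-z*.006,R),('lift',np.r_[cup,.31]-z*.006,R)]
  R2=tool(-70,a,1); 
  pts+=[('over',np.r_[hop+[.03,.0],.31]-R2[:,2]*.006,R2)]
  for al,ph in ((a,60),(a,120),(15,140),(10,150)):
    # cup axis in tool at grasp
    ca=R.T@np.array([0,0,1]); R3=tool(-70,al,1)@Ro.from_rotvec([0,0,np.radians(ph)]).as_matrix()
    pts.append((f'pour{al},{ph} axis{R3@ca}',np.r_[hop+[.03,.0],.30]-R3[:,2]*.006,R3))
  for n,p,Rk in pts:
    b=ik(p,Rk,q)[0]; print(n,p,round(b[0],7),b[1].round(2)); q=b[1]
R=tool(-40,20,1);print(inc(np.r_[cup,.118]-R[:,2]*.136,R))
E
```

```text
--- -40 20
pre [0.3461 0.3931 0.1645] 0.0 [ 1.09  0.45 -0.05  1.61 -1.16 -0.99]
grasp [0.4397 0.3146 0.1201] 0.0 [ 0.87  0.23 -0.38  0.95 -1.22 -1.59]
lift [0.4397 0.3146 0.3121] 0.0 [ 0.87 -0.07 -0.31  1.32 -1.22 -1.59]
over [0.6321 0.0013 0.3121] 0.0 [ 0.21  0.03 -0.22  0.95 -1.2  -1.96]
pour20,60 axis[-0.8197 -0.1273  0.5585] [0.6321 0.0013 0.3021] 0.0 [ 0.21  0.04 -0.23  0.93 -1.2  -0.92]
pour20,120 axis[-0.9296  0.1747 -0.3245] [0.6321 0.0013 0.3021] 0.0 [ 0.21  0.04 -0.23  0.93 -1.2   0.13]
pour15,140 axis[-0.7443  0.2789 -0.6068] [0.632  0.0014 0.3016] 0.0 [ 0.22  0.05 -0.27  0.81 -1.28  0.41]
pour10,150 axis[-0.605   0.2886 -0.742 ] [0.632  0.0016 0.301 ] 0.0 [ 0.23  0.05 -0.33  0.6  -1.36  0.44]
--- -35 20
pre [0.3393 0.3843 0.1645] 0.0 [ 1.1   0.3  -0.22  1.43 -1.19 -1.17]
grasp [0.4394 0.3142 0.1201] 0.0 [ 0.87  0.09 -0.54  0.69 -1.21 -1.84]
lift [0.4394 0.3142 0.3121] 0.0 [ 0.87 -0.23 -0.46  1.08 -1.21 -1.84]
over [0.6321 0.0013 0.3121] 0.0 [ 0.21  0.03 -0.22  0.95 -1.2  -1.96]
pour20,60 axis[-0.8197 -0.1273  0.5585] [0.6321 0.0013 0.3021] 0.0 [ 0.21  0.04 -0.23  0.93 -1.
[... 391 characters left out ...]
.72 -1.1  -0.91]
grasp [0.4401 0.3149 0.1202] 0.0 [ 0.86  0.34 -0.24  1.18 -1.18 -1.37]
lift [0.4401 0.3149 0.3122] 0.0 [ 0.86  0.07 -0.16  1.53 -1.18 -1.37]
over [0.6321 0.0012 0.3122] 0.0 [ 0.2   0.03 -0.2   0.99 -1.16 -1.95]
pour22,60 axis[-0.8139 -0.1114  0.5702] [0.6321 0.0012 0.3022] 0.0 [ 0.2   0.04 -0.21  0.97 -1.16 -0.9 ]
pour22,120 axis[-0.9327  0.2149 -0.2895] [0.6321 0.0012 0.3022] 0.0 [ 0.2   0.04 -0.21  0.97 -1.16  0.15]
pour15,140 axis[-0.7467  0.3089 -0.5891] [0.632  0.0014 0.3016] 0.0 [ 0.22  0.05 -0.27  0.81 -1.28  0.41]
pour10,150 axis[-0.6095  0.3191 -0.7257] [0.632  0.0016 0.301 ] 0.0 [ 0.23  0.05 -0.33  0.6  -1.36  0.44]
[-0.0687 -0.0593  0.0012  1.1686 -0.2362 -2.391 ]
```

Emit:
{"name": "play_rows", "arguments": {"increments": "-0.01 -0.04 0 0.06 -0.012 -0.12;-0.02 -0.05 0 0.117 -0.024 -0.239;-0.03 -0.055 0 0.175 -0.036 -0.359;-0.04 -0.06 0 0.234 -0.047 -0.478;-0.05 -0.06 0 0.292 -0.059 -0.598;-0.06 -0.06 0 0.35 -0.071 -0.717;-0.069 -0.059 0.001 0.409 -0.083 -0.837;-0.069 -0.059 0.001 0.467 -0.094 -0.956;-0.069 -0.059 0.001 0.526 -0.106 -1.076;-0.069 -0.059 0.001 0.584 -0.118 -1.196;-0.069 -0.059 0.001 0.643 -0.13 -1.315;-0.069 -0.059 0.001 0.701 -0.142 -1.435;-0.069 -0.059 0.001 0.76 -0.153 -1.554;-0.069 -0.059 0.001 0.818 -0.165 -1.674;-0.069 -0.059 0.001 0.876 -0.177 -1.793;-0.069 -0.059 0.001 0.935 -0.189 -1.913;-0.069 -0.059 0.001 0.993 -0.201 -2.032;-0.069 -0.059 0.001 1.052 -0.212 -2.152;-0.069 -0.059 0.001 1.11 -0.224 -2.271;-0.069 -0.059 0.001 1.169 -0.236 -2.391"}}

```text
clock: 3.08
eef_pos: [0.3477, 0.3939, 0.1715]
eef_rot: [-1.998, 0.135, -2.342]
wrist_force: [0.0, 0.7, 0.2]
gripper_width: 1.002
```

```bash
python3 - <<'E'
from kin import *
s=state(); print(s['clock'],s['joints'],s['eef_pos'],s['wrist_force'])
print('fk',fk(s['joints'])[0])
R=tool(-40,20,1);print(inc(np.r_[.444,.311,.118]-R[:,2]*.136,R))
E
```

```text
3.0833 [ 1.0749  0.3367 -0.1227  1.5523 -1.1    -0.9357] [0.3477 0.3939 0.1715] [0.0344 0.7036 0.1956]
fk [0.3417 0.3825 0.1721]
[ 0.0026  0.0064  0.0022  0.0727 -0.0163 -0.1524]
```

Emit:
{"name": "play_rows", "arguments": {"increments": "0.003 0.006 0.002 0.04 -0.009 -0.08;0.003 0.006 0.002 0.073 -0.016 -0.152;0.003 0.006 0.002 0.073 -0.016 -0.152;0.003 0.006 0.002 0.073 -0.016 -0.152"}}

```text
clock: 3.42
eef_pos: [0.3454, 0.3926, 0.1637]
eef_rot: [-1.923, 0.006, -2.272]
wrist_force: [1.0, 0.2, 1.1]
gripper_width: 0.996
```

```bash
python3 - <<'E'
import kin; from kin import *
s=state(); print(s['clock'],s['joints'],s['eef_pos'],s['dq'])
print('fk',fk(s['joints'])[0]); print(inc(np.r_[.444,.311,.118]-tool(-40,20,1)[:,2]*.136,tool(-40,20,1)))
R0=Ro.from_euler('xyz',s['eef_rot']).as_matrix(); print((fk(s['joints'])[1].T@R0))
D=DATA+[(s['joints'],s['eef_pos'])]
def g(P): return np.concatenate([fk(q,P)[0]-x for q,x in D])
r=least_squares(g,kin.P); print(r.x,r.fun)
cv2.imwrite('pics/wrist2.png',snapshot('wrist')[:,:,::-1])
E
```

```text
3.4167 [ 1.0913  0.4021 -0.1049  1.5986 -1.1583 -0.9906] [0.3454 0.3926 0.1637] [-0.0036 -0.0311 -0.0011 -0.0215  0.0056  0.0008]
fk [0.3389 0.3799 0.1643]
[-0.0008 -0.0009 -0.0001  0.0031 -0.0008 -0.0064]
[[ 1. -0. -0.]
 [ 0.  1.  0.]
 [ 0. -0.  1.]]
[0.3474 0.2354 0.5614 0.0373 0.2812 0.131 ] [-0.0012  0.0008  0.0029  0.0002  0.0001 -0.0015  0.0006 -0.0017 -0.0013]
```

View pics/wrist2.png

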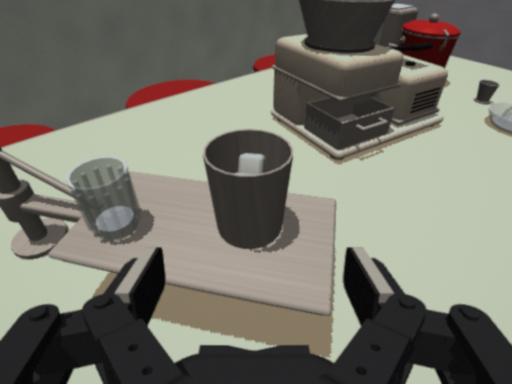

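```bash
sed -i 's/^P=.*/P=np.array([.3474,.2354,.5614,.0373,.2812,.131])/' kin.py; python3 - <<'E'
from h import *
img=cv2.imread('pics/wrist2.png'); i=camera_info('wrist')
print('rim mid',onz('wrist',(248.5,159),.155,i),'L',onz('wrist',(204.5,158),.155,i),'R',onz('wrist',(292.5,158),.155,i))
g=cv2.cvtColor(img,cv2.COLOR_BGR2GRAY).astype(int)
for r in (165,180,200,215): print(r,g[r,196:222],g[r,278:300])
for nm in (225,):pass
print(proj('wrist',[[.444,.311,.155],[.444,.311,.075]],i), proj('wrist',[s_:=state()['eef_pos']],i))
cv2.imwrite('pics/w2z.png',cv2.resize(img[115:265,180:320],None,fx=4,fy=4,interpolation=cv2.INTER_CUBIC))
E
```

```text
rim mid [0.4318 0.3262 0.155 ] L [0.4539 0.3497 0.155 ] R [0.4119 0.3011 0.155 ]
165 [196 196 196 195 196 196 195 186 149  95  57  54  69  95 117 123 111  90
  67  49  46  45  45  47  46  47] [ 60  62  73  97 121 135 127 102  72  51  44  43  61 116 171 192 196 195
 195 195 195 196]
180 [178 176 177 180 181 182 187 190 191 190 181 147  96  57  47  47  47  46
  47  47  48  49  50  48  48  46] [ 44  46  44  43  44  44  44  43  42  44  79 140 181 193 196 196 196 195
 196 195 195 196]
200 [160 160 159 160 161 161 161 162 162 162 162 162 162 162 155 127  85  54
  49  46  47  46  49  48  48  49] [ 43  44  43  43  43  41  44  75 127 153 160 160 160 160 160 160 160 160
 160 160 161 161]
215 [162 162 161 162 163 162 162 163 163 163 163 162 163 163 163 163 163 155
 128  86  55  48  46  46  47  48] [ 42  42  42  41  42  56  76  85  87  87  87  87  87  86  87  87  94 116
 141 153 159 161]
[[253.6896 145.4857]
 [254.3288 220.3748]] [[255.6206 277.3368]]
```

View pics/w2z.png

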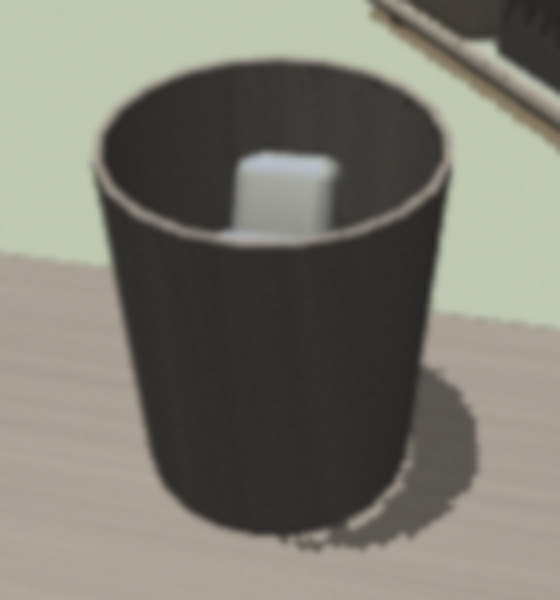

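```bash
python3 - <<'E'
from h import *
i=camera_info('wrist')
rays=[ray('wrist',(248.4,151.8),i),ray('top',(80+252.5/4-.5,120+405/4-.5)),ray('side',(180+259.5/6.667-.5,80+278.5/6.667-.5))]
A=0;b=0
for o,d in rays:
    M=np.eye(3)-np.outer(d,d);A=A+M;b=b+M@o
x=np.linalg.solve(A,b);print(x)
for o,d in rays: print(np.linalg.norm((np.eye(3)-np.outer(d,d))@(x-o)))
print([o+d*(.155-o[2])/d[2] for o,d in rays])
# lateral position relative to tool: foot
print('foot', onz('wrist',(248.5,224),.075,i), proj('wrist',[[.441,.315,.075]],i))
h=np.radians(-40);n=np.array([-np.sin(h),np.cos(h)])
for o,d in rays: p=(o+d*(.155-o[2])/d[2])[:2]; print('lat',n@(p-state()['eef_pos'][:2]),'fwd',np.array([np.cos(h),np.sin(h)])@(p-state()['eef_pos'][:2]))
E
```

```text
[0.4442 0.3142 0.1529]
0.0025727770359630525
0.004080912381449614
0.00347206450891174
[array([0.4395, 0.32  , 0.155 ]), array([0.4443, 0.3095, 0.155 ]), array([0.4438, 0.3172, 0.155 ])]
foot [0.4438 0.3182 0.075 ] [[253.1135 224.0803]]
lat 0.004574155054179658 fwd 0.11870525835341594
lat -0.0004164444392724175 fwd 0.12913392382399735
lat 0.005237552423385464 fwd 0.12382791520367953
```

```bash
python3 - <<'E'
from h import *
R=tool(-40,20,1);print(inc(np.r_[.4436,.3155,.118]-R[:,2]*.006,R))
E
```

```text
[-0.0038  0.0002  0.127   0.0036 -0.0003 -0.0081]
```

Emit:
{"name": "play_rows", "arguments": {"increments": "-0.004 0 0.01 0.003 0 -0.008;-0.004 0 0.025 0.003 0 -0.008;-0.004 0 0.04 0.003 0 -0.008;-0.004 0 0.055 0.003 0 -0.008;-0.004 0 0.068 0.003 0 -0.008;-0.004 0 0.08 0.003 0 -0.008;-0.004 0 0.08 0.003 0 -0.008"}}

```text
clock: 4.05
eef_pos: [0.4066, 0.3462, 0.1366]
eef_rot: [-1.92, 0.001, -2.271]
wrist_force: [-0.2, -0.1, -0.8]
gripper_width: 1.001
```

```bash
python3 - <<'E'
from h import *
s=state();print(s['clock'],s['eef_pos'],s['wrist_force'],s['joints'])
i=camera_info('wrist');cv2.imwrite('pics/wrist3.png',snapshot('wrist')[:,:,::-1])
print(proj('wrist',[s['eef_pos']],i))
E
```

```text
4.05 [0.4066 0.3462 0.1366] [-0.2305 -0.1472 -0.7563] [ 0.9532  0.2403 -0.325   1.2259 -1.2121 -1.3348]
[[255.5703 277.3331]]
```

View pics/wrist3.png

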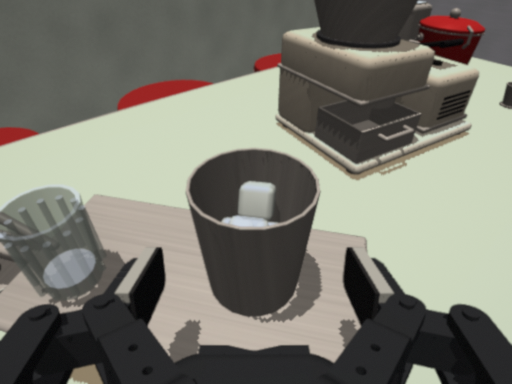

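```bash
python3 - <<'E'
from h import *
i=camera_info('wrist')
for uv,z in (((253.3,191),.155),((253.3,195),.155),((253.5,286),.075)): print(onz('wrist',uv,z,i))
for c in ([.4436,.3155],[.440,.319],[.445,.3135]): print(proj('wrist',[[*c,.155],[*c,.075]],i).ravel())
E
```

```text
[0.4354 0.3233 0.155 ]
[0.4331 0.3253 0.155 ]
[0.436  0.3228 0.075 ]
[254.7005 177.5508 254.5473 272.7575]
[254.0097 183.349  254.0191 278.9075]
[255.8867 174.916  255.4587 269.9351]
```

```bash
python3 - <<'E'
from h import *
i=camera_info('wrist'); th=np.linspace(0,2*np.pi,361)
img=cv2.imread('pics/wrist3.png'); cv2.imwrite('pics/w3z.png',cv2.resize(img[140:330,170:340],None,fx=3,fy=3,interpolation=cv2.INTER_CUBIC))
for c in ([.4436,.3155],[.440,.319],[.436,.323],[.445,.3095]):
    o=[]
    for r,z in((.0345,.155),(.0295,.075)):
        q=proj('wrist',np.c_[c[0]+r*np.cos(th),c[1]+r*np.sin(th),0*th+z],i); o+=[q[:,0].min(),q[:,0].max(),q[:,1].min(),q[:,1].max()]
    print(c,np.round(o,1))
E
```

```text
[0.4436, 0.3155] [187.7 321.8 144.2 224.3 211.  298.1 240.5 312.4]
[0.44, 0.319] [185.3 322.8 148.4 232.7 209.7 298.4 245.6 320.1]
[0.436, 0.323] [182.3 323.8 153.4 242.7 208.  298.5 251.4 329. ]
[0.445, 0.3095] [196.3 327.2 140.2 216.5 217.1 302.7 235.7 305.2]
```

View pics/w3z.png

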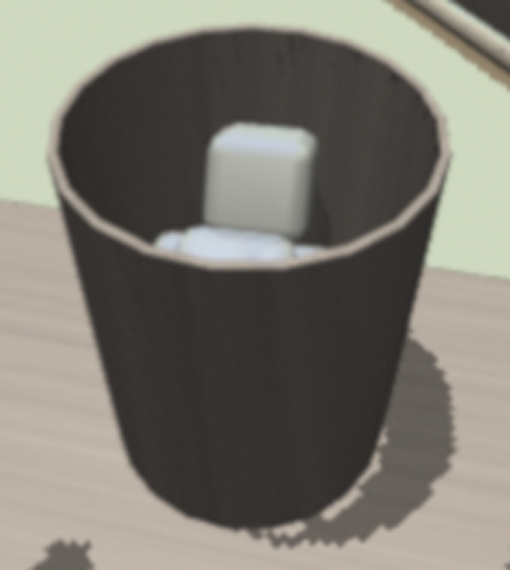

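Emit:
{"name": "play_rows", "arguments": {"increments": "-0.001 0 0.008 0 0 0;-0.001 0 0.018 0 0 0;-0.001 0 0.028 0 0 0;-0.001 0 0.038 0 0 0;-0.001 0 0.046 0 0 0;-0.001 0 0.047 0 0 0;-0.001 0 0.047 0 0 0"}}

```text
clock: 4.68
eef_pos: [0.4399, 0.32, 0.1203]
eef_rot: [-1.92, -0.001, -2.268]
wrist_force: [0.3, -0.5, 0.1]
gripper_width: 0.999
```

Emit:
{"name": "play_rows", "arguments": {"increments": "0 0 0 0 0 0;0 0 0 0 0 0;0 0 0 0 0 0;0 0 0 0 0 0;0 0 0 0 0 0;0 0 0 0 0 0", "claw": 0.4, "grip_force": 45}}

```text
clock: 5.18
eef_pos: [0.44, 0.3204, 0.1204]
eef_rot: [-1.919, -0.002, -2.267]
wrist_force: [-3.2, 1.6, 5.6]
gripper_width: 0.75
```

```bash
python3 - <<'E'
from h import *
s=state();print(s['clock'],s['eef_pos'],s['wrist_force'],s['gripper_width'],s['joints'])
cv2.imwrite('pics/wrist4.png',snapshot('wrist')[:,:,::-1])
E
```

```text
5.1833 [0.44   0.3204 0.1204] [-3.169   1.6064  5.5679] 0.7496462577786938 [ 0.8744  0.148  -0.4571  0.9667 -1.223  -1.5713]
```

View pics/wrist4.png

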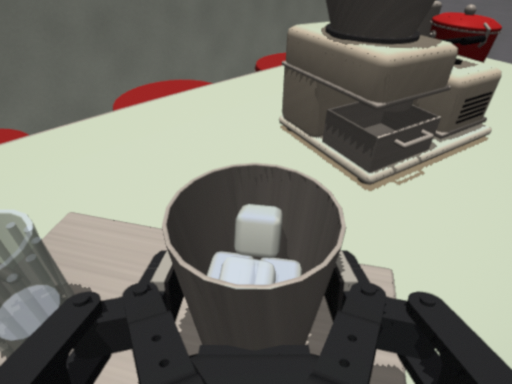

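Emit:
{"name": "play_rows", "arguments": {"increments": "0 -0.002 -0.001 0 0 0;0 -0.006 -0.002 0 0 0;0 -0.012 -0.004 0 0 0;0 -0.019 -0.007 0 0 0;0 -0.02 -0.007 0 0 0"}}

```text
clock: 5.65
eef_pos: [0.4406, 0.3201, 0.1425]
eef_rot: [-1.919, -0.001, -2.268]
wrist_force: [-0.2, -0.0, -0.8]
gripper_width: 0.751
```

```bash
python3 - <<'E'
from h import *
s=state();print(s['clock'],s['eef_pos'],s['wrist_force'],s['gripper_width'])
cv2.imwrite('pics/wrist5.png',snapshot('wrist')[:,:,::-1])
R2=tool(-70,20,1)
print(inc(np.r_[.642,-.012,.31]-R2[:,2]*.006,R2)); print(inc(np.r_[s['eef_pos'][:2],.30],tool(-40,20,1)))
E
```

```text
5.65 [0.4406 0.3201 0.1425] [-0.2146 -0.0152 -0.7514] 0.7511330454461943
[ 0.1226 -0.2836  0.2828 -0.0005  0.4929  0.1801]
[ 0.0001 -0.1484 -0.054  -0.0003  0.0008  0.0011]
```

View pics/wrist5.png

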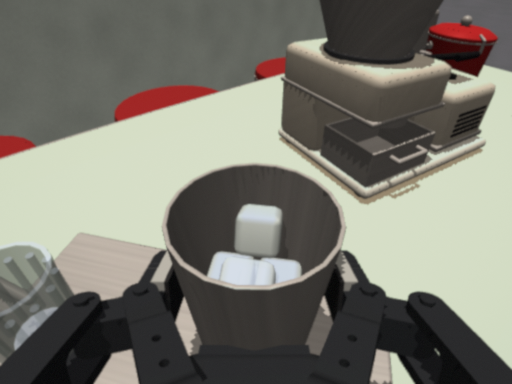

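Emit:
{"name": "play_rows", "arguments": {"increments": "0 -0.008 -0.003 0 0 0;0 -0.022 -0.008 0 0 0;0 -0.042 -0.015 0 0 0;0 -0.064 -0.023 0 0 0;0 -0.086 -0.031 0 0 0;0 -0.106 -0.039 0 0 0;0 -0.124 -0.045 0 0 0;0 -0.138 -0.05 0 0 0;0 -0.146 -0.053 0 0 0;0 -0.148 -0.054 0 0 0;0 -0.148 -0.054 0 0 0"}}

```text
clock: 6.62
eef_pos: [0.4403, 0.3201, 0.2985]
eef_rot: [-1.92, -0.002, -2.268]
wrist_force: [-0.8, 0.5, -2.5]
gripper_width: 0.751
```

```bash
python3 - <<'E'
from h import *
s=state();print(s['clock'],s['eef_pos'],s['wrist_force'],s['joints'])
R0=Ro.from_euler('xyz',s['eef_rot']).as_matrix()
p1=np.r_[.642,-.012,.31]-tool(-70,20,1)[:,2]*.006
# keep upright along path: heading interpolated; smooth ramp
N=18
for k in range(1,N+1):
    t=k/N; f=t*t*(3-2*t); h=-40-30*f
    a=inc(s['eef_pos']*(1-f)+p1*f,tool(h,20,1)); print(' '.join(f'{v:.3f}' for v in a),end=';')
E
```

```text
6.6167 [0.4403 0.3201 0.2985] [-0.7614  0.4853 -2.4979] [ 0.8734 -0.0438 -0.3096  1.3059 -1.2219 -1.5721]
0.001 -0.001 0.003 -0.000 0.005 0.004;0.004 -0.005 0.012 -0.000 0.017 0.009;0.009 -0.010 0.025 -0.000 0.037 0.016;0.015 -0.017 0.042 -0.000 0.063 0.025;0.023 -0.026 0.063 -0.000 0.093 0.036;0.032 -0.035 0.087 -0.000 0.128 0.049;0.041 -0.046 0.113 -0.000 0.166 0.063;0.051 -0.057 0.140 -0.000 0.206 0.077;0.061 -0.068 0.168 -0.000 0.246 0.092;0.071 -0.080 0.196 -0.001 0.287 0.107;0.081 -0.091 0.223 -0.001 0.327 0.121;0.091 -0.101 0.249 -0.001 0.365 0.135;0.099 -0.111 0.273 -0.001 0.400 0.148;0.107 -0.119 0.294 -0.001 0.430 0.159;0.113 -0.126 0.312 -0.001 0.456 0.168;0.118 -0.132 0.325 -0.001 0.476 0.175;0.121 -0.135 0.334 -0.001 0.488 0.180;0.122 -0.137 0.337 -0.001 0.492 0.181;
```

Emit:
{"name": "play_rows", "arguments": {"increments": "0.001 -0.001 0.003 0 0.005 0.002;0.004 -0.005 0.012 0 0.017 0.007;0.009 -0.01 0.025 0 0.037 0.014;0.015 -0.017 0.042 0 0.063 0.023;0.023 -0.026 0.063 0 0.093 0.034;0.032 -0.035 0.087 0 0.128 0.047;0.041 -0.046 0.113 0 0.166 0.061;0.051 -0.057 0.14 0 0.206 0.075;0.061 -0.068 0.168 0 0.246 0.09;0.071 -0.08 0.196 0 0.287 0.105;0.081 -0.091 0.223 0 0.327 0.119;0.091 -0.101 0.249 0 0.365 0.133;0.099 -0.111 0.273 0 0.4 0.146;0.107 -0.119 0.294 0 0.43 0.157;0.113 -0.126 0.312 0 0.456 0.166;0.118 -0.132 0.325 0 0.476 0.173;0.121 -0.135 0.334 0 0.488 0.178;0.122 -0.137 0.337 0 0.492 0.18;0.122 -0.137 0.337 0 0.492 0.18;0.122 -0.137 0.337 0 0.492 0.18"}}

```text
clock: 8.28
eef_pos: [0.6405, -0.0063, 0.312]
eef_rot: [-1.919, -0.002, -2.791]
wrist_force: [0.6, -0.7, -0.2]
gripper_width: 0.752
```

```bash
python3 - <<'E'
from kin import *
s=state();print(s['clock'],s['eef_pos'],s['eef_rot'],s['wrist_force'],s['joints'])
for n in ('wrist','side','top'): cv2.imwrite(f'pics/{n}6.png',snapshot(n)[:,:,::-1])
R0=Ro.from_euler('xyz',s['eef_rot']).as_matrix(); ca=R0.T@np.array([0,0,1])
for al,ph in ((20,60),(20,100),(16,120),(13,135),(10,150)):
    R3=tool(-70,al,1)@Ro.from_rotvec([0,0,np.radians(ph)]).as_matrix()
    G=np.r_[.642,-.012,.31]; b=ik(G-R3[:,2]*.006,R3,s['joints'])[0]
    print(al,ph,'axis',R3@ca,'mouth',G+R3@ca*.037,inc(G-R3[:,2]*.006,R3),b[0],b[1])
E
python3 - <<'E'
import cv2
a=cv2.imread('pics/side6.png')[80:300,180:400];cv2.imwrite('pics/s6z.png',cv2.resize(a,(600,600),interpolation=cv2.INTER_CUBIC))
E
```

```text
8.2833 [ 0.6405 -0.0063  0.312 ] [-1.9186 -0.0019 -2.7907] [ 0.602  -0.6686 -0.2428] [ 0.1926 -0.0357 -0.2984  0.8995 -1.1903 -2.009 ]
20 60 axis [-0.8207 -0.1284  0.5568] mouth [ 0.6116 -0.0168  0.3306] [ 0.0007 -0.      0.0006 -0.0003  0.0023  1.0494] 3.487779098721897e-27 [ 0.1942  0.1167 -0.1328  0.9204 -1.1902 -0.9519]
20 100 axis [-0.9986  0.0374 -0.0386] mouth [ 0.6051 -0.0106  0.3086] [ 0.0007 -0.      0.0006  0.0005  0.0025  1.7475] 8.91925261271488e-19 [ 0.1942  0.1167 -0.1328  0.9204 -1.1902 -0.2538]
16 120 axis [-0.9207  0.1519 -0.3595] mouth [ 0.6079 -0.0064  0.2967] [ 0.0007  0.0004  0.0006  0.0433 -0.0706  2.0956] 9.977051866051135e-30 [ 0.2046  0.1323 -0.1534  0.8198 -1.2573  0.038 ]
13 135 axis [-0.7883  0.2259 -0.5723] mouth [ 0.6128 -0.0036  0.2888] [ 0.0007  0.0007  0.0007  0.0612 -0.1414  2.3548] 5.487780570148272e-25 [ 0.211   0.144  -0.1706  0.7185 -1.3058  0.232 ]
10 150 axis [-0.6034  0.2882 -0.7435] mouth [ 0.6197 -0.0013  0.2825] [ 0.0007  0.001   0.0007  0.0633 -0.2259  2.6115] 9.622820622367847e-22 [ 0.216   0.1553 -0.1906  0.5801 -1.3518  0.3906]
```

View pics/wrist6.png

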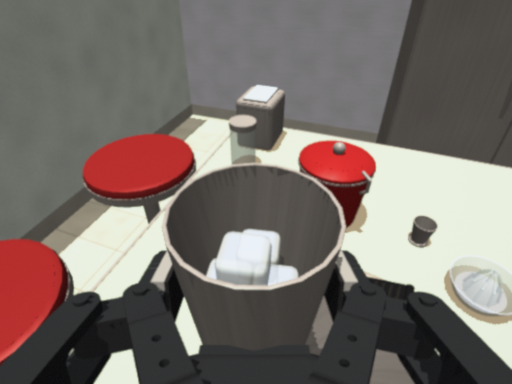

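View pics/s6z.png

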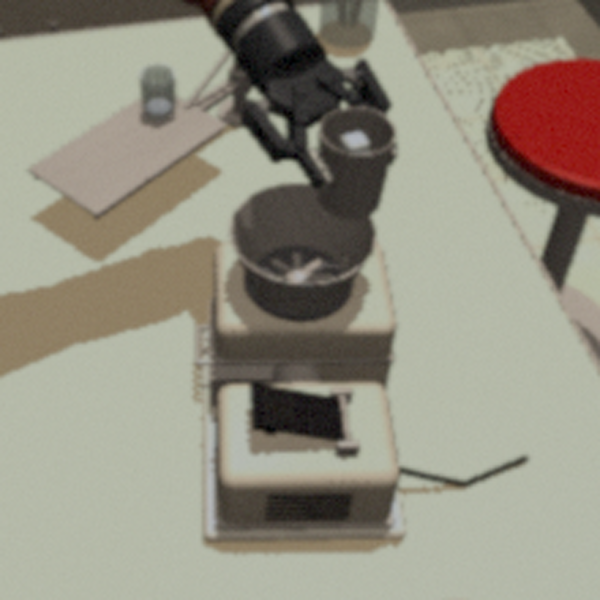

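```bash
python3 - <<'E'
from kin import *
G=np.r_[.652,-.012,.30]
for al,ph in ((20,40),(20,84),(20,98)):
    R3=tool(-70,al,1)@Ro.from_rotvec([0,0,np.radians(ph)]).as_matrix()
    print(al,ph,inc(G-R3[:,2]*.006,R3))
E
```

```text
20 40 [-0.0087  0.0082  0.0073 -0.0007  0.0022  0.7003]
20 84 [-0.0087  0.0082  0.0073  0.0002  0.0025  1.4683]
20 98 [-0.0087  0.0082  0.0073  0.0005  0.0025  1.7126]
```

Emit:
{"name": "play_rows", "arguments": {"increments": "-0.001 0.001 0.001 0 0 0.04;-0.002 0.002 0.002 0 0 0.1;-0.004 0.004 0.003 0 0 0.18;-0.006 0.006 0.005 0 0 0.27;-0.008 0.007 0.006 0 0 0.37;-0.009 0.008 0.007 0 0 0.47;-0.009 0.008 0.007 0 0 0.57;-0.009 0.008 0.007 0 0 0.67;-0.009 0.008 0.007 0 0 0.77;-0.009 0.008 0.007 0 0 0.87;-0.009 0.008 0.007 0 0.002 0.97;-0.009 0.008 0.007 0 0.002 1.07;-0.009 0.008 0.007 0 0.002 1.17;-0.009 0.008 0.007 0 0.002 1.26;-0.009 0.008 0.007 0 0.002 1.34;-0.009 0.008 0.007 0 0.002 1.41;-0.009 0.008 0.007 0 0.002 1.46;-0.009 0.008 0.007 0 0.002 1.5;-0.009 0.008 0.007 0 0.002 1.54;-0.009 0.008 0.007 0 0.002 1.58"}}

```text
clock: 10.1
eef_pos: [0.6504, -0.0066, 0.3024]
eef_rot: [3.116, 1.222, 1.893]
wrist_force: [0.2, -0.6, -2.3]
gripper_width: 0.748
```

```bash
python3 - <<'E'
from kin import *
s=state();print(s['clock'],s['eef_pos'],s['wrist_force'],s['joints'],s['gripper_width'])
a=snapshot('side')[:,:,::-1];cv2.imwrite('pics/s7z.png',cv2.resize(a[80:300,180:400],(600,600),interpolation=cv2.INTER_CUBIC))
G=np.r_[.652,-.012,.30]
for al,ph in ((20,100),(16,120),(13,135),(10,150)):
    R3=tool(-70,al,1)@Ro.from_rotvec([0,0,np.radians(ph)]).as_matrix()
    print(al,ph,inc(G-R3[:,2]*.006,R3))
E
```

```text
10.1 [ 0.6504 -0.0066  0.3024] [ 0.2003 -0.5871 -2.3355] [ 0.1889 -0.0045 -0.2854  0.8759 -1.1881 -0.433 ] 0.7479489378595524
20 100 [ 0.0003 -0.0003  0.0001  0.0004  0.0001  0.1625]
16 120 [ 0.0008 -0.0003  0.0002 -0.0183 -0.068   0.5113]
13 135 [ 0.0011 -0.0003  0.0002 -0.0482 -0.1154  0.7724]
10 150 [ 0.0014 -0.0003  0.0002 -0.0918 -0.1576  1.0324]
```

View pics/s7z.png

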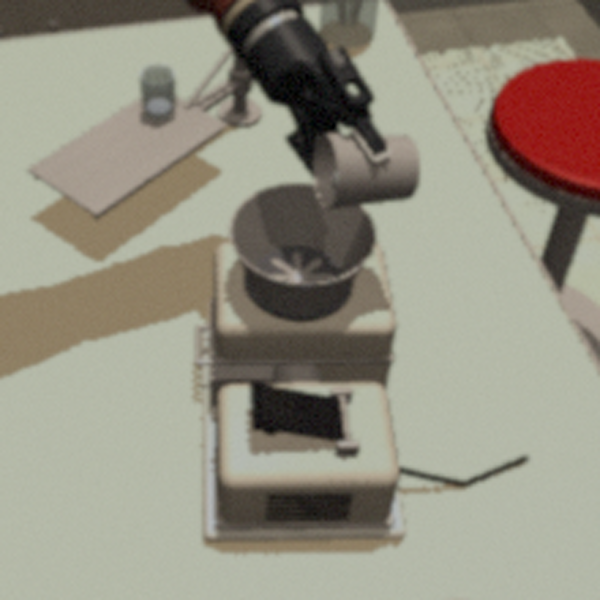

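Emit:
{"name": "play_rows", "arguments": {"increments": "0 0 0 0 0 0.04;0 0 0 0 0 0.08;0 0 0 0 0 0.12;0 0 0 0 0 0.16;0 0 0 -0.003 -0.013 0.22;0 0 0 -0.006 -0.025 0.28;0 0 0 -0.01 -0.038 0.34;0.001 0 0 -0.013 -0.05 0.4;0.001 0 0 -0.016 -0.062 0.46;0.001 0 0 -0.02 -0.072 0.52;0.001 0 0 -0.027 -0.083 0.58;0.001 0 0 -0.034 -0.094 0.64;0.001 0 0 -0.041 -0.105 0.7;0.001 0 0 -0.048 -0.115 0.77;0.001 0 0 -0.06 -0.126 0.84;0.001 0 0 -0.07 -0.137 0.9;0.001 0 0 -0.08 -0.148 0.97;0.001 0 0 -0.092 -0.158 1.03;0.001 0 0 -0.092 -0.158 1.03;0.001 0 0 -0.092 -0.158 1.03"}}

```text
clock: 11.82
eef_pos: [0.6502, -0.0066, 0.3013]
eef_rot: [1.773, 0.524, 0.452]
wrist_force: [-0.2, 0.2, -0.4]
gripper_width: 0.751
```

```bash
python3 - <<'E'
from kin import *
s=state();print(s['clock'],s['eef_pos'],s['wrist_force'],s['joints'],s['gripper_width'])
for n in ('side','top','wrist'):
  a=snapshot(n)[:,:,::-1]; cv2.imwrite(f'pics/{n}8.png',a)
  if n=='side': cv2.imwrite('pics/s8z.png',cv2.resize(a[80:300,180:400],(600,600),interpolation=cv2.INTER_CUBIC))
  if n=='top': cv2.imwrite('pics/t8z.png',cv2.resize(a[90:240,200:350],(600,600),interpolation=cv2.INTER_CUBIC))
E
```

```text
11.8167 [ 0.6502 -0.0066  0.3013] [-0.2403  0.2353 -0.4134] [ 0.2098 -0.0402 -0.4446  0.4973 -1.3478  0.3563] 0.7511968175093774
```

View pics/s8z.png

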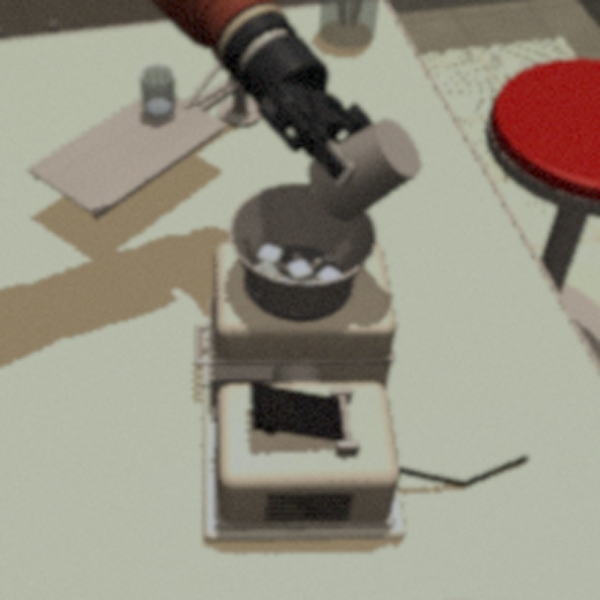

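View pics/t8z.png

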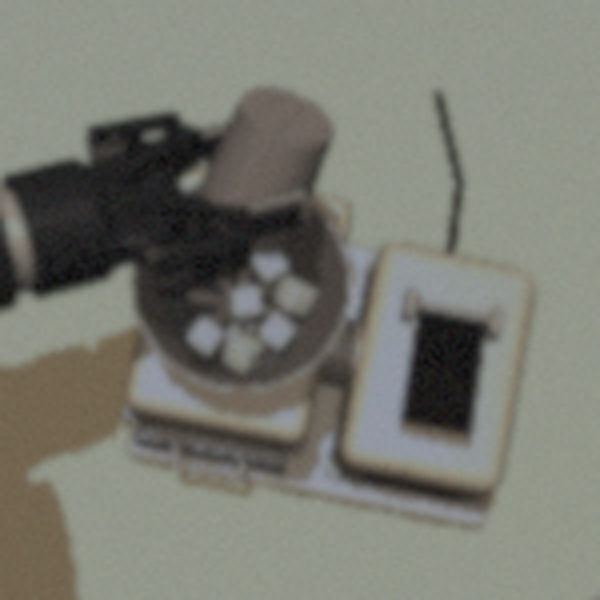

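View pics/wrist8.png

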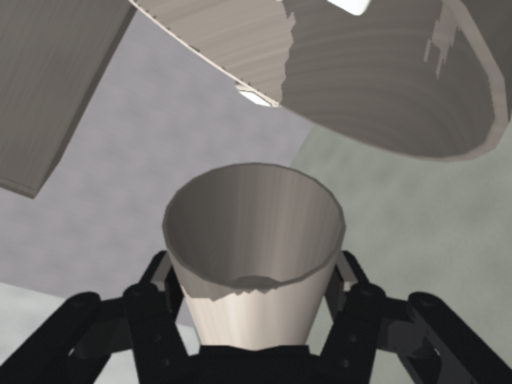

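```bash
python3 - <<'E'
from h import *
R=tool(-70,20,1); print(inc(np.r_[.652,-.012,.33]-R[:,2]*.006,R))
E
```

```text
[-0.0154  0.0255 -0.0055 -0.062   0.228  -2.6011]
```

Emit:
{"name": "play_rows", "arguments": {"increments": "-0.001 0.002 0 -0.001 0.004 -0.05;-0.002 0.004 -0.001 -0.004 0.013 -0.15;-0.004 0.006 -0.001 -0.006 0.024 -0.27;-0.005 0.009 -0.002 -0.009 0.034 -0.39;-0.007 0.012 -0.003 -0.012 0.045 -0.51;-0.008 0.015 -0.003 -0.015 0.055 -0.63;-0.01 0.018 -0.004 -0.018 0.066 -0.75;-0.011 0.02 -0.004 -0.021 0.076 -0.87;-0.013 0.023 -0.005 -0.024 0.087 -0.99;-0.015 0.025 -0.005 -0.026 0.097 -1.11;-0.015 0.025 -0.005 -0.029 0.108 -1.23;-0.015 0.025 -0.005 -0.032 0.118 -1.35;-0.015 0.025 -0.005 -0.035 0.129 -1.47;-0.015 0.025 -0.005 -0.038 0.139 -1.59;-0.015 0.025 -0.005 -0.041 0.15 -1.71;-0.015 0.025 -0.005 -0.044 0.16 -1.83;-0.015 0.025 -0.005 -0.046 0.171 -1.95;-0.015 0.025 -0.005 -0.049 0.182 -2.07;-0.015 0.025 -0.005 -0.052 0.192 -2.19;-0.015 0.025 -0.005 -0.055 0.2 -2.31"}}

```text
clock: 13.63
eef_pos: [0.6503, -0.0072, 0.3315]
eef_rot: [-1.922, 0.278, -2.867]
wrist_force: [-0.4, 0.2, -1.1]
gripper_width: 0.752
```

```bash
python3 - <<'E'
from h import *
s=state();print(s['clock'],s['eef_pos'],s['joints'])
p1=np.array([.440,.3204,.30]); R1=Ro.from_euler('xyz',[-1.9195,-.001,-2.2675]).as_matrix()
print(inc(p1,R1)); print(inc(np.r_[.652,-.012,.33]-tool(-70,20,1)[:,2]*.006,tool(-70,20,1)))
E
```

```text
13.6333 [ 0.6503 -0.0072  0.3315] [ 0.1878 -0.0644 -0.3044  0.8434 -1.1875 -1.7954]
[ 0.1179  0.1272 -0.35   -0.0809 -0.4671 -0.4579]
[-0.0001 -0.0003 -0.0007 -0.0087  0.0255 -0.2861]
```

Emit:
{"name": "play_rows", "arguments": {"increments": "0.002 0.002 -0.006 -0.002 -0.008 -0.008;0.007 0.008 -0.021 -0.005 -0.028 -0.028;0.015 0.016 -0.044 -0.01 -0.058 -0.057;0.025 0.027 -0.074 -0.017 -0.098 -0.096;0.036 0.039 -0.107 -0.025 -0.143 -0.14;0.047 0.051 -0.14 -0.032 -0.187 -0.183;0.058 0.063 -0.173 -0.04 -0.23 -0.226;0.069 0.075 -0.206 -0.048 -0.275 -0.27;0.08 0.087 -0.239 -0.055 -0.32 -0.313;0.091 0.098 -0.27 -0.062 -0.36 -0.353;0.1 0.108 -0.298 -0.069 -0.397 -0.389;0.108 0.117 -0.322 -0.074 -0.429 -0.421;0.114 0.123 -0.339 -0.078 -0.452 -0.444;0.118 0.127 -0.35 -0.081 -0.467 -0.458;0.118 0.127 -0.35 -0.081 -0.467 -0.458;0.118 0.127 -0.35 -0.081 -0.467 -0.458"}}

```text
clock: 14.97
eef_pos: [0.4405, 0.3211, 0.299]
eef_rot: [-1.916, 0.006, -2.269]
wrist_force: [0.1, -0.6, -1.3]
gripper_width: 0.747
```

```bash
python3 - <<'E'
from h import *
s=state();print(s['clock'],s['eef_pos'],s['eef_rot'],s['joints'],s['wrist_force'])
p1=np.array([.440,.3204,.1205]); R1=Ro.from_euler('xyz',[-1.9195,-.001,-2.2675]).as_matrix()
print(inc(p1,R1))
cv2.imwrite('pics/wrist9.png',snapshot('wrist')[:,:,::-1])
E
```

```text
14.9667 [0.4405 0.3211 0.299 ] [-1.9161  0.006  -2.2692] [ 0.875  -0.0414 -0.3082  1.3052 -1.2255 -1.5632] [ 0.0503 -0.6422 -1.3284]
[ 0.0019  0.1679  0.0605 -0.0035  0.0008 -0.0072]
```

View pics/wrist9.png

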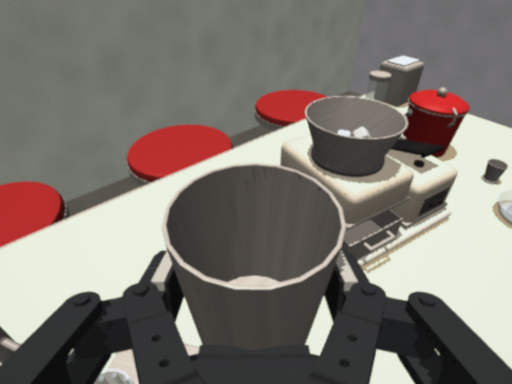

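Emit:
{"name": "play_rows", "arguments": {"increments": "0.001 0.006 0.002 -0.003 0 -0.007;0.001 0.02 0.007 -0.003 0 -0.007;0.001 0.042 0.015 -0.003 0 -0.007;0.001 0.066 0.024 -0.003 0 -0.007;0.001 0.09 0.032 -0.003 0 -0.007;0.001 0.112 0.04 -0.003 0 -0.007;0.001 0.13 0.047 -0.003 0 -0.007;0.001 0.143 0.0515 -0.003 0 -0.007;0.001 0.151 0.0545 -0.003 0 -0.007;0.001 0.156 0.0563 -0.003 0 -0.007;0.001 0.16 0.0577 -0.003 0 -0.007;0.001 0.163 0.059 -0.003 0 -0.007;0.001 0.165 0.0595 -0.003 0 -0.007;0.001 0.165 0.0595 -0.003 0 -0.007"}}

```text
clock: 16.18
eef_pos: [0.4406, 0.3206, 0.1237]
eef_rot: [-1.919, -0.002, -2.267]
wrist_force: [-0.4, -0.0, -1.2]
gripper_width: 0.751
```

```bash
python3 - <<'E'
from h import *
s=state();print(s['clock'],s['eef_pos'],s['eef_rot'],s['wrist_force'])
p1=np.array([.440,.3204,.1205]); R1=Ro.from_euler('xyz',[-1.9195,-.001,-2.2675]).as_matrix()
print(inc(p1,R1))
E
```

```text
16.1833 [0.4406 0.3206 0.1237] [-1.9192 -0.0019 -2.2671] [-0.4479 -0.0294 -1.2373]
[ 0.0005  0.0031  0.0007 -0.0003  0.0001  0.001 ]
```

Emit:
{"name": "play_rows", "arguments": {"increments": "0 0.001 0.0003 0 0 0;0 0.002 0.0007 0 0 0;0 0.003 0.001 0 0 0;0 0.003 0.001 0 0 0"}}

```text
clock: 16.52
eef_pos: [0.4405, 0.3206, 0.1205]
eef_rot: [-1.919, -0.002, -2.267]
wrist_force: [0.6, -0.5, -1.6]
gripper_width: 0.75
```

```bash
python3 - <<'E'
from h import *
s=state();print(s['clock'],s['eef_pos'],s['eef_rot'],s['wrist_force'],s['wrist_torque'])
E
```

```text
16.5167 [0.4405 0.3206 0.1205] [-1.919 -0.002 -2.267] [ 0.5834 -0.5019 -1.5745] [ 0.7463  0.8727 -0.0232]
```

Emit:
{"name": "play_rows", "arguments": {"increments": "0 0.0007 0.0003 0 0 0;0 0.0014 0.0005 0 0 0;0 0.0014 0.0005 0 0 0"}}

```text
clock: 16.77
eef_pos: [0.4408, 0.3207, 0.1204]
eef_rot: [-1.916, -0.001, -2.267]
wrist_force: [-3.8, -1.8, 7.4]
gripper_width: 0.747
```

```bash
python3 - <<'E'
from h import *
s=state();print(s['clock'],s['eef_pos'],s['wrist_force'],s['wrist_torque'])
a=snapshot('side')[:,:,::-1];cv2.imwrite('pics/s10z.png',cv2.resize(a[80:170,180:300],(800,600),interpolation=cv2.INTER_CUBIC))
E
```

```text
16.7667 [0.4408 0.3207 0.1204] [-3.7573 -1.76    7.3771] [-0.4586 -0.0852 -0.7466]
```

View pics/s10z.png

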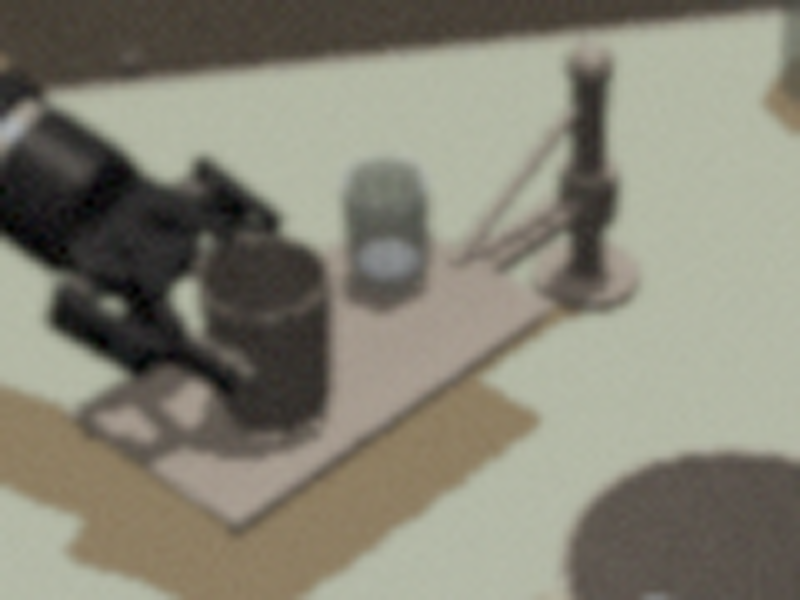

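Emit:
{"name": "play_rows", "arguments": {"increments": "0 0 0 0 0 0;0 0 0 0 0 0;0 0 0 0 0 0;0 0 0 0 0 0;0 0 0 0 0 0;0 0 0 0 0 0", "claw": 1}}

```text
clock: 17.32
eef_pos: [0.4404, 0.3205, 0.1187]
eef_rot: [-1.919, -0.002, -2.267]
wrist_force: [0.1, 0.1, -1.1]
gripper_width: 0.998
```

```bash
python3 - <<'E'
from h import *
s=state();print(s['clock'],s['eef_pos'],s['wrist_force'],s['gripper_width'])
cv2.imwrite('pics/wrist11.png',snapshot('wrist')[:,:,::-1])
E
```

```text
17.3167 [0.4404 0.3205 0.1187] [ 0.0979  0.094  -1.1163] 0.9979797460898302
```

View pics/wrist11.png

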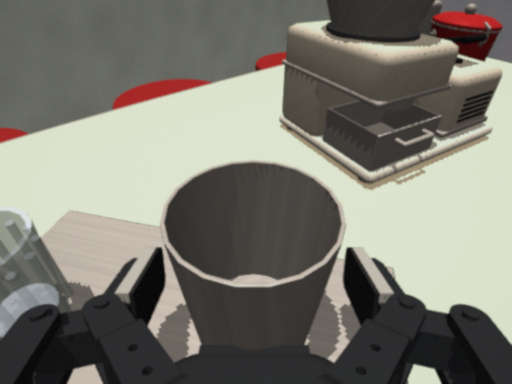

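Emit:
{"name": "play_rows", "arguments": {"increments": "0 0 -0.006 0 0 0;0 0 -0.018 0 0 0;0 0 -0.035 0 0 0;0 0 -0.055 0 0 0;0 0 -0.078 0 0 0;0 0 -0.1 0 0 0;0 0 -0.12 0 0 0;0 0 -0.13 0 0 0;0 0 -0.13 0 0 0"}}

```text
clock: 18.12
eef_pos: [0.3459, 0.4006, 0.1636]
eef_rot: [-1.919, -0.002, -2.265]
wrist_force: [-0.0, -0.2, -1.0]
gripper_width: 0.999
```

```bash
python3 - <<'E'
from kin import *
s=state();print(s['clock'],s['eef_pos'],s['joints'],s['wrist_force'])
a=snapshot('side')[:,:,::-1];cv2.imwrite('pics/s12z.png',cv2.resize(a[80:300,180:400],(600,600),interpolation=cv2.INTER_CUBIC))
psi=np.radians(81);Rd=np.c_[[np.cos(psi),np.sin(psi),0],[np.sin(psi),-np.cos(psi),0],[0,0,-1]]
pd=np.array([.49,-.138,.32])
b=ik(pd,Rd,s['joints'])[0];print(b)
print(inc(pd,Rd), inc([.38,.30,.34],Rd))
E
```

```text
18.1167 [0.3459 0.4006 0.1636] [ 1.0981  0.427  -0.0768  1.6121 -1.16   -0.9885] [-0.0002 -0.2269 -0.9617]
(np.float64(1.532693122760278e-29), array([-0.5348, -0.2829, -0.1667,  1.6869, -0.    , -0.3777]))
[ 0.3218 -0.3019  0.3739 -0.4247  1.532   2.1878] [ 0.0557 -0.1967  0.0239 -0.4247  1.532   2.1878]
```

View pics/s12z.png

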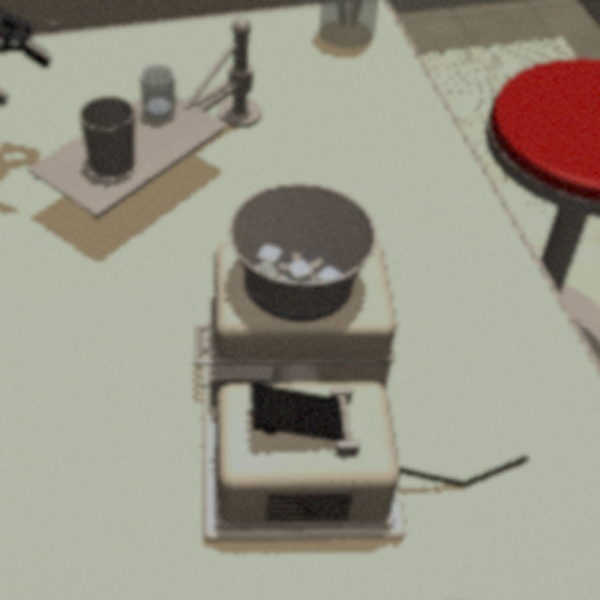

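```bash
python3 - <<'E'
from kin import *
s=state(); q0=s['joints']; p0=s['eef_pos']; R0=Ro.from_euler('xyz',s['eef_rot']).as_matrix()
psi=np.radians(81);Rd=np.c_[[np.cos(psi),np.sin(psi),0],[np.sin(psi),-np.cos(psi),0],[0,0,-1]]
q1=ik(np.array([.49,-.138,.32]),Rd,q0)[0][1]
off=p0-fk(q0)[0]
N=24
for k in range(1,N+1):
    f=k/N; f=f*f*(3-2*f)*.6+f*.4
    p,R=fk(q0+(q1-q0)*f); p=p+off*(1-f)+np.array([0,0,.12*np.sin(np.pi*min(1,f*1.0))**.8])
    if k<=1: last=p0
    a=np.r_[R0.T@(p-p0),Ro.from_matrix(R0.T@R).as_rotvec()]
    print(k,' '.join(f'{v:.2f}' for v in a),p.round(3),'step',round(np.linalg.norm(p-last),3)); last=p
E
```

```text
1 0.00 -0.02 0.01 -0.02 0.04 0.03 [0.356 0.389 0.178] step 0.021
2 0.01 -0.04 0.02 -0.05 0.09 0.08 [0.368 0.374 0.192] step 0.023
3 0.01 -0.06 0.04 -0.08 0.15 0.13 [0.381 0.356 0.207] step 0.027
4 0.02 -0.08 0.05 -0.11 0.22 0.19 [0.395 0.335 0.222] step 0.03
5 0.03 -0.11 0.07 -0.15 0.29 0.27 [0.409 0.312 0.239] step 0.032
6 0.04 -0.13 0.09 -0.19 0.38 0.35 [0.423 0.287 0.255] step 0.033
7 0.05 -0.16 0.11 -0.22 0.46 0.44 [0.436 0.26  0.271] step 0.034
8 0.06 -0.18 0.13 -0.26 0.55 0.53 [0.448 0.232 0.286] step 0.034
9 0.08 -0.20 0.15 -0.29 0.64 0.64 [0.458 0.203 0.3  ] step 0.034
10 0.10 -0.22 0.17 -0.32 0.74 0.75 [0.467 0.174 0.312] step 0.033
11 0.11 -0.24 0.19 -0.35 0.83 0.86 [0.475 0.145 0.323] step 0.032
12 0.13 -0.26 0.21 -0.37 0.92 0.98 [0.482 0.116 0.332] step 0.031
13 0.15 -0.27 0.23 -0.40 1.00 1.10 [0.487 0.088 0.338] step 0.03
14 0.17 -0.28 0.25 -0.41 1.08 1.22 [0.491 0.06  0.343] step 0.028
15 0.19 -0.29 0.26 -0.42 1.16 1.35 [0.494 0.034 0.346] step 0.027
16 0.21 -0.30 0.28 -0.43 1.23 1.47 [0.496 0.008 0.347] step 0.026
17 0.22 -0.30 0.30 -0.44 1.29 1.59 [ 0.497 -0.017  0.347] step 0.025
18 0.24 -0.31 0.31 -0.44 1.35 1.70 [ 0.498 -0.04   0.345] step 0.023
19 0.26 -0.31 0.33 -0.44 1.40 1.80 [ 0.497 -0.062  0.343] step 0.022
20 0.27 -0.31 0.34 -0.44 1.44 1.90 [ 0.496 -0.082  0.34 ] step 0.02
21 0.29 -0.31 0.35 -0.44 1.47 1.99 [ 0.495 -0.1    0.336] step 0.018
22 0.30 -0.31 0.36 -0.43 1.50 2.07 [ 0.493 -0.115  0.332] step 0.016
23 0.31 -0.31 0.37 -0.43 1.52 2.14 [ 0.492 -0.128  0.327] step 0.014
24 0.32 -0.30 0.37 -0.42 1.53 2.19 [ 0.49  -0.138  0.32 ] step 0.012
```

Emit:
{"name": "play_rows", "arguments": {"increments": "0 -0.02 -0.01 0 0 0;0 -0.047 -0.017 0 0 0;0 -0.067 -0.007 -0.02 0.04 0.03;0.01 -0.087 0.003 -0.05 0.09 0.08;0.01 -0.107 0.023 -0.08 0.15 0.13;0.02 -0.127 0.033 -0.11 0.22 0.19;0.03 -0.157 0.053 -0.15 0.29 0.27;0.04 -0.177 0.073 -0.19 0.38 0.35;0.05 -0.207 0.093 -0.22 0.46 0.44;0.06 -0.227 0.113 -0.26 0.55 0.53;0.08 -0.247 0.133 -0.29 0.64 0.64;0.1 -0.267 0.153 -0.32 0.74 0.75;0.11 -0.287 0.173 -0.35 0.83 0.86;0.13 -0.307 0.193 -0.37 0.92 0.98;0.15 -0.317 0.213 -0.4 1 1.1;0.17 -0.327 0.233 -0.41 1.08 1.22;0.19 -0.337 0.243 -0.42 1.16 1.35;0.21 -0.347 0.263 -0.43 1.23 1.47;0.22 -0.347 0.283 -0.44 1.29 1.59;0.24 -0.357 0.293 -0.44 1.35 1.7", "claw": 0, "grip_force": 30}}

```text
clock: 19.83
eef_pos: [0.4989, -0.0419, 0.3969]
eef_rot: [-2.863, 0.189, 2.045]
wrist_force: [0.0, 0.1, -1.3]
gripper_width: -0.003
```

```bash
python3 - <<'E'
from kin import *
s=state();print(s['clock'],s['eef_pos'],s['joints'],s['gripper_width'])
psi=np.radians(81);Rd=np.c_[[np.cos(psi),np.sin(psi),0],[np.sin(psi),-np.cos(psi),0],[0,0,-1]]
print(inc([.49,-.138,.30],Rd))
E
```

```text
19.8333 [ 0.4989 -0.0419  0.3969] [-0.1706  0.0561  0.2763  1.9088 -0.3147 -0.5992] -0.0033267332225595117
[-0.0618 -0.0194  0.1205 -0.2094  0.2685  0.5987]
```

Emit:
{"name": "play_rows", "arguments": {"increments": "-0.01 -0.003 0.015 -0.03 0.04 0.085;-0.02 -0.006 0.04 -0.06 0.08 0.17;-0.03 -0.01 0.06 -0.09 0.12 0.26;-0.042 -0.013 0.08 -0.12 0.16 0.35;-0.052 -0.016 0.1 -0.15 0.2 0.44;-0.06 -0.019 0.118 -0.18 0.235 0.53;-0.062 -0.019 0.12 -0.209 0.268 0.599;-0.062 -0.019 0.12 -0.209 0.268 0.599;-0.062 -0.019 0.12 -0.209 0.268 0.599"}}

```text
clock: 20.58
eef_pos: [0.4894, -0.1369, 0.303]
eef_rot: [-3.141, 0.005, 1.42]
wrist_force: [-0.0, 0.1, 0.9]
gripper_width: 0.003
```

```bash
python3 - <<'E'
from kin import *
s=state();print(s['clock'],s['eef_pos'],s['eef_rot'],s['joints'],s['wrist_force'])
i=camera_info('wrist');a=snapshot('wrist')[:,:,::-1];cv2.imwrite('pics/wrist13.png',a)
print(proj('wrist',[[.543,-.1455,.144],[.604,-.004,.225]],i))
E
```

```text
20.5833 [ 0.4894 -0.1369  0.303 ] [-3.1408  0.0048  1.4199] [-0.528  -0.1595 -0.0767  1.6525 -0.0047 -0.377 ] [-0.0337  0.1416  0.9037]
[[253.4586 231.6181]
 [442.8097 321.2035]]
```

View pics/wrist13.png

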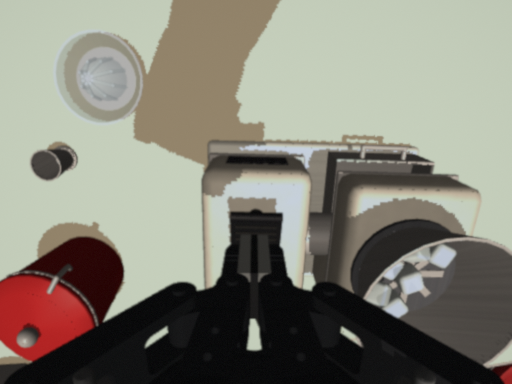

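```bash
python3 - <<'E'
from h import *
i=camera_info('wrist')
for uv in ((231,212),(282,212)): print(onz('wrist',uv,.15,i))
a=cv2.imread('pics/wrist13.png');cv2.imwrite('pics/w13z.png',cv2.resize(a[140:300,190:350],(640,600)[:1]+(600,),interpolation=cv2.INTER_CUBIC))
for uv in ((203,185),(313,185)): print('house',onz('wrist',uv,.11,i))
E
```

```text
[ 0.5179 -0.1621  0.15  ]
[ 0.5248 -0.1152  0.15  ]
house [ 0.4995 -0.1915  0.11  ]
house [ 0.5163 -0.0785  0.11  ]
```

View pics/w13z.png

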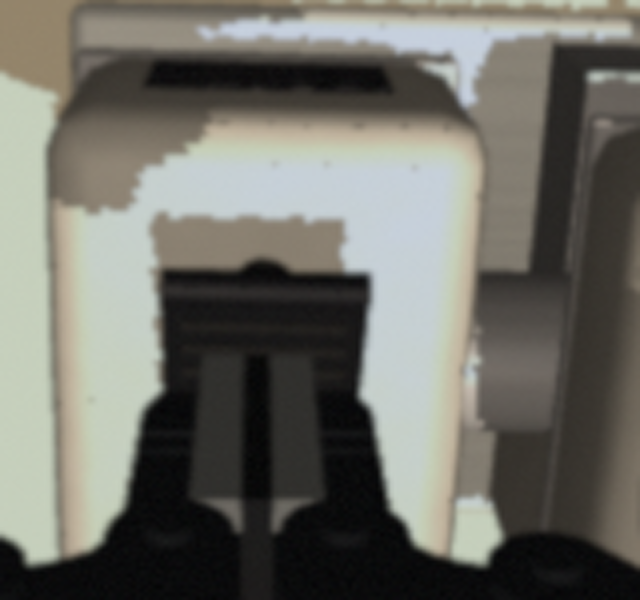

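```bash
python3 - <<'E'
from kin import *
psi=np.radians(81);Rd=np.c_[[np.cos(psi),np.sin(psi),0],[np.sin(psi),-np.cos(psi),0],[0,0,-1]]
print(inc([.541,-.143,.185],Rd))
E
```

```text
[ 0.0016  0.0517  0.1183 -0.0005  0.005   0.0076]
```

Emit:
{"name": "play_rows", "arguments": {"increments": "0 0.008 0.01 0 0.005 0.007;0.001 0.02 0.03 0 0.005 0.007;0.002 0.035 0.055 0 0.005 0.007;0.002 0.047 0.08 0 0.005 0.007;0.002 0.052 0.1 0 0.005 0.007;0.002 0.052 0.113 0 0.005 0.007;0.002 0.052 0.118 0 0.005 0.007;0.002 0.052 0.118 0 0.005 0.007"}}

```text
clock: 21.3
eef_pos: [0.5412, -0.1413, 0.1838]
eef_rot: [-3.139, -0.002, 1.414]
wrist_force: [-0.4, -0.4, 0.7]
gripper_width: 0.003
```

```bash
python3 - <<'E'
from kin import *
s=state();print(s['clock'],s['eef_pos'],s['eef_rot'],s['wrist_force'])
for n in ('side','top'):
  a=snapshot(n)[:,:,::-1]
  cv2.imwrite(f'pics/{n}14z.png',cv2.resize(a[140:290,230:380] if n=='side' else a[90:240,200:350],(600,600),interpolation=cv2.INTER_CUBIC))
E
```

```text
21.3 [ 0.5412 -0.1413  0.1838] [-3.1387 -0.0021  1.4138] [-0.4149 -0.4203  0.7343]
```

View pics/side14z.png

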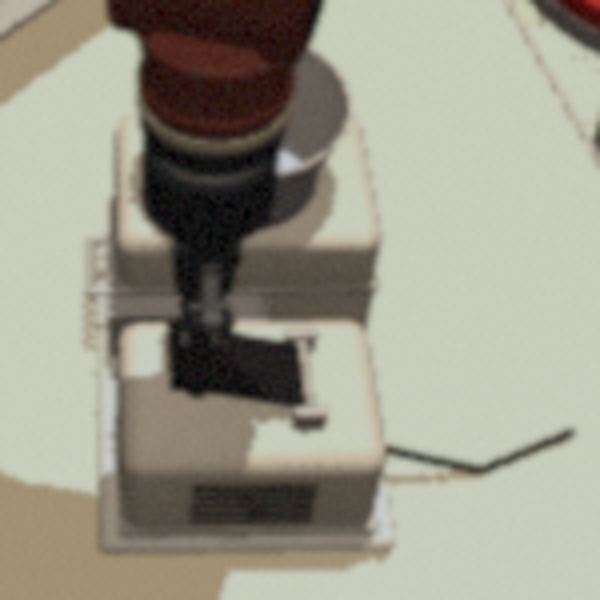

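View pics/top14z.png

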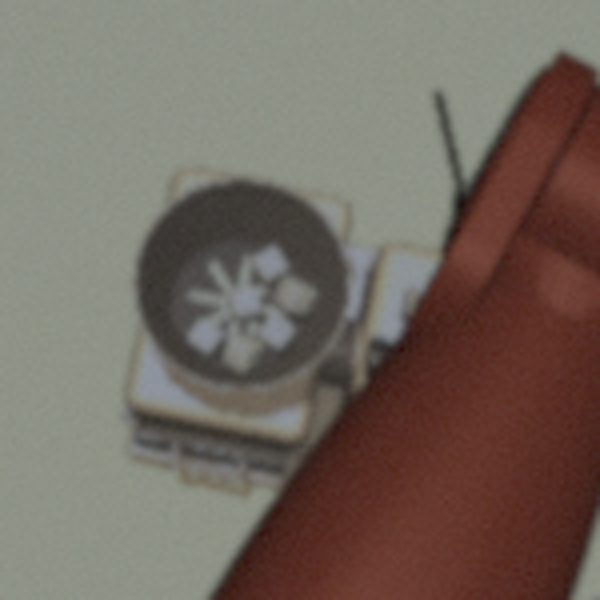

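```bash
python3 - <<'E'
import cv2
a=cv2.imread('pics/wrist13.png');cv2.imwrite('pics/w13h.png',cv2.resize(a[230:370,345:512],(800,670)[:1]+(600,),interpolation=cv2.INTER_CUBIC))
from h import *
b=snapshot('top')[:,:,::-1];cv2.imwrite('pics/t15.png',cv2.resize(b[125:195,225:295],(700,700)[:1]+(600,),interpolation=cv2.INTER_CUBIC))
c=cv2.imread('pics/wrist9.png');cv2.imwrite('pics/w9h.png',cv2.resize(c[80:190,290:420],(700,590),interpolation=cv2.INTER_CUBIC))
E
```

```text
(no output)
```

View pics/w13h.png

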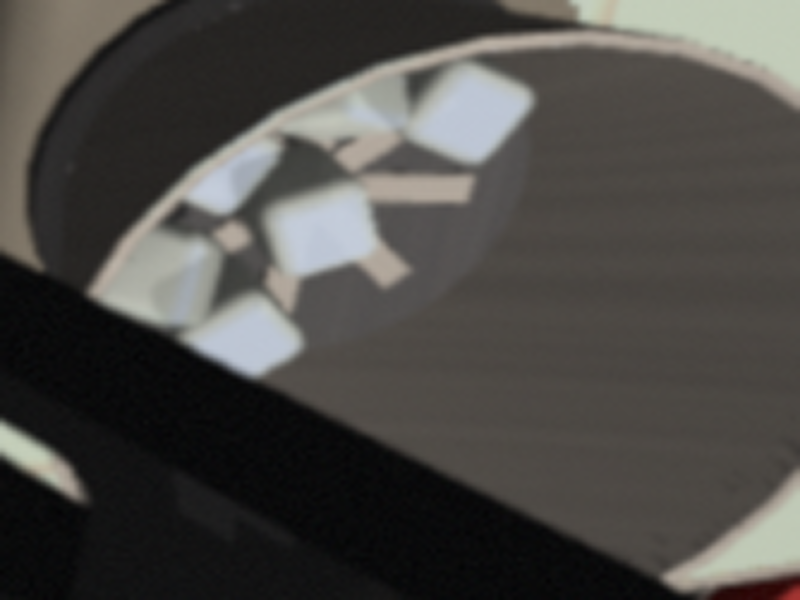

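View pics/t15.png

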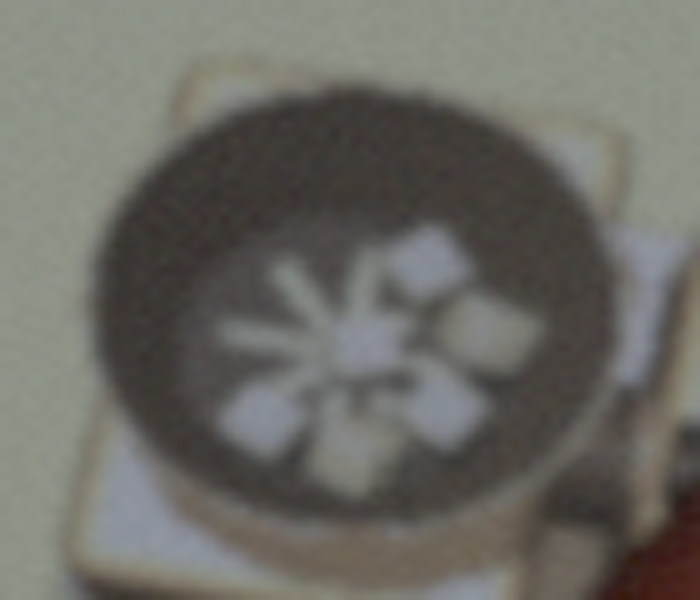

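View pics/w9h.png

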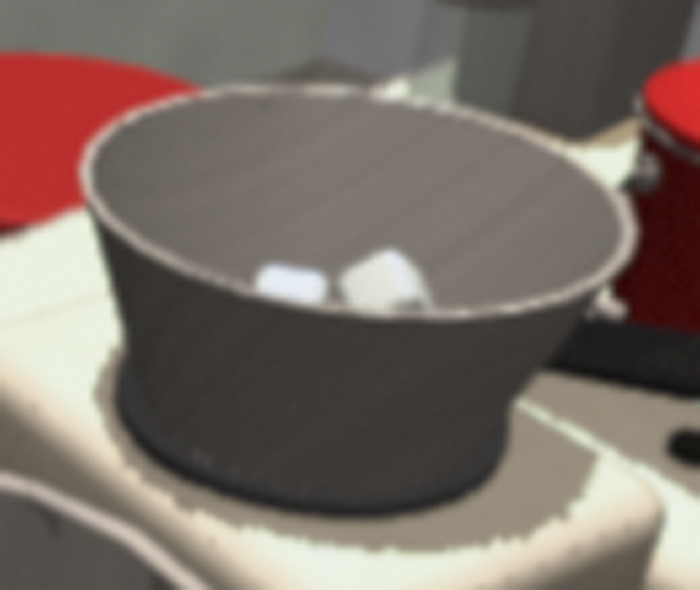

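Emit:
{"name": "play_rows", "arguments": {"increments": "0.001 0 0.004 0 0 0;0.001 0 0.009 0 0 0;0.001 0 0.012 0 0 0;0.001 0 0.015 0 0 0;0.001 0 0.018 0 0 0;0.001 0 0.021 0 0 0;0.001 0 0.024 0 0 0;0.001 0 0.027 0 0 0;0.001 0 0.03 0 0 0;0.001 0 0.032 0 0 0;0.001 0 0.033 0 0 0;0.001 0 0.033 0 0 0"}}

```text
clock: 22.45
eef_pos: [0.5413, -0.141, 0.1519]
eef_rot: [-3.14, -0.002, 1.412]
wrist_force: [-5.7, 0.4, 6.6]
gripper_width: 0.001
```

```bash
python3 - <<'E'
from kin import *
s=state();print(s['clock'],s['eef_pos'],s['eef_rot'],s['wrist_force'])
a=snapshot('side')[:,:,::-1]
cv2.imwrite('pics/side16z.png',cv2.resize(a[140:290,230:380],(600,600),interpolation=cv2.INTER_CUBIC))
E
```

```text
22.45 [ 0.5413 -0.141   0.1519] [-3.1399 -0.0015  1.4123] [-5.6927  0.4307  6.5549]
```

View pics/side16z.png

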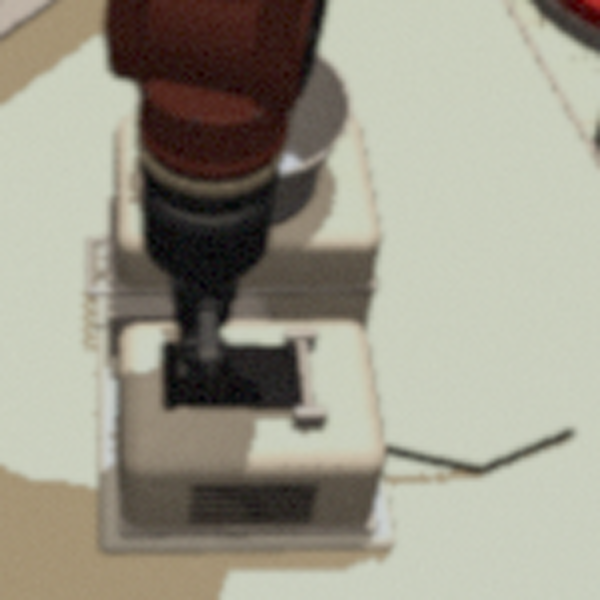

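Emit:
{"name": "play_rows", "arguments": {"increments": "0 0 0.001 0 0 0;0 0 0.002 0 0 0;0 0 0.003 0 0 0;0 0 0.003 0 0 0"}}

```text
clock: 22.83
eef_pos: [0.5413, -0.141, 0.1491]
eef_rot: [-3.14, -0.001, 1.412]
wrist_force: [-4.9, 0.6, 7.0]
gripper_width: 0.003
```

Emit:
{"name": "play_rows", "arguments": {"increments": "0 0 0.001 0 0 0;0 0 0.002 0 0 0;0 0 0.002 0 0 0"}}

```text
clock: 23.08
eef_pos: [0.5414, -0.141, 0.148]
eef_rot: [-3.14, -0.001, 1.412]
wrist_force: [-6.5, 2.3, 12.0]
gripper_width: -0.001
```

Emit:
{"name": "play_rows", "arguments": {"increments": "0 0 0.001 0 0 0;0 0 0.002 0 0 0;0 0 0.002 0 0 0;0 0 0.002 0 0 0;0 0 0.002 0 0 0"}}

```text
clock: 23.5
eef_pos: [0.5415, -0.141, 0.1477]
eef_rot: [-3.141, -0.001, 1.413]
wrist_force: [-13.3, 4.4, 25.7]
gripper_width: -0.003
```

```bash
python3 - <<'E'
from kin import *
s=state();print(s['clock'],s['eef_pos'],s['eef_rot'],s['wrist_force'])
for n in('side','wrist','top'):
  a=snapshot(n)[:,:,::-1]; cv2.imwrite(f'pics/{n}17.png',a)
  if n=='side': cv2.imwrite('pics/side17z.png',cv2.resize(a[140:290,230:380],(600,600),interpolation=cv2.INTER_CUBIC))
E
```

```text
23.5 [ 0.5415 -0.141   0.1477] [-3.1412 -0.0007  1.4125] [-13.3498   4.358   25.6785]
```

View pics/side17z.png

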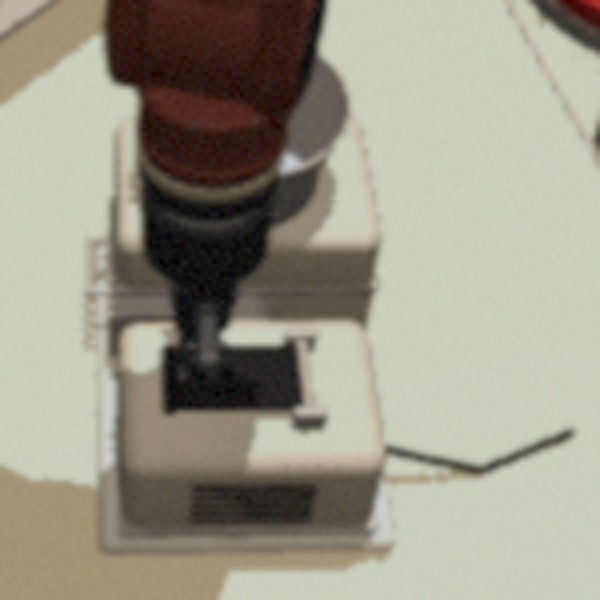

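View pics/side17.png

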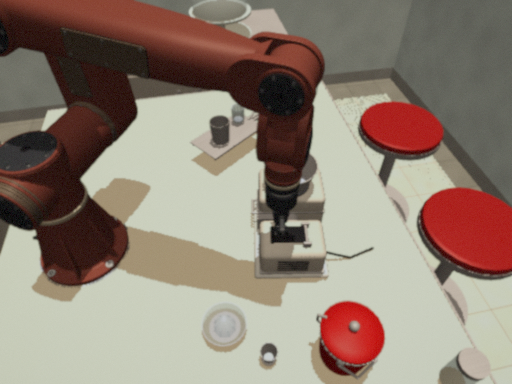

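View pics/wrist17.png

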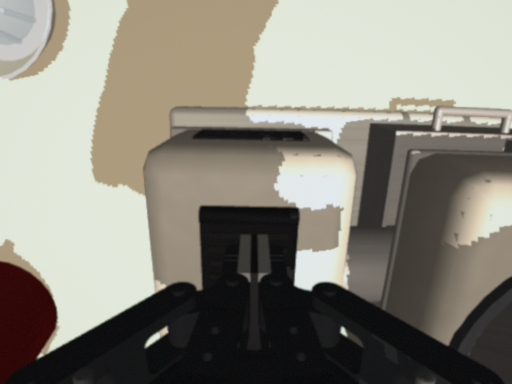

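View pics/top17.png

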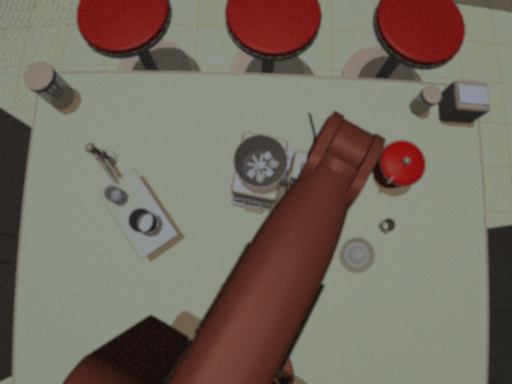

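Emit:
{"name": "play_rows", "arguments": {"increments": "0 0 -0.0005 0 0 0;0 0 -0.001 0 0 0;0 0 -0.001 0 0 0;0 0 -0.001 0 0 0;0 0 -0.001 0 0 0;0 0 -0.001 0 0 0;0 0 -0.001 0 0 0;0 0 -0.001 0 0 0"}}

```text
clock: 24.32
eef_pos: [0.5414, -0.141, 0.1478]
eef_rot: [-3.141, -0.001, 1.412]
wrist_force: [-9.8, 2.1, 18.8]
gripper_width: 0.002
```

```bash
python3 - <<'E'
from station import *
s=state();print(s['clock'],s['eef_pos'],s['wrist_force'],s['dq']); print(job_done())
E
```

```text
24.3167 [ 0.54140608 -0.14101779  0.14784005] [-9.83387333  2.09453827 18.75327788] [ 0.00067368  0.00246183  0.00034043  0.00083832 -0.00116531  0.00016941]
the job is handed in; nothing more can be done
None
```

I tipped all six ice cubes into the hopper, stood the empty cup back upright on the shelf, and pressed the run paddle to its stop. The gripper was holding the paddle down when I handed in at 24.3 s.

- **Ice:** the top and wrist views show six cubes on the hopper floor, and the wrist view shows the cup empty. A patch at the centre of the floor first looked like the floor's star pattern, but the close wrist view shows it is a cube.
- **Cup:** it stands upright at about its original spot. The side and top views taken later show it there.
- **Paddle:** the fingertips are at z ≈ 0.123 m, matching the given fully-down height, and the paddle looks level. The upward push holds steady at about 19 N, against the 8 N needed, and peaked at about 26 N (29 N in total) before I eased off.
- **Bystanders:** the shot glass, pony measure, juice reamer and ice bucket look unmoved in the final side and top views.

**Checks that disagreed:**
- The cameras differed by up to about 10 mm on the cup's position, so I re-centred on it with the wrist camera before gripping.
- My fitted arm model was first off by about 13 mm. I refitted it and used it only for planning.
- My first near-level approach was out of reach: a joint stopped at its range end, reading -0.841 against -0.84 rad. I approached from the side instead.

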